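Empty the tumbling barrel into its catch tray

ROBOT

A 6-joint arm with a two-finger parallel gripper is mounted at the origin on a cart in front of the work surface, level with it; the furniture and walls round the work are solid. World frame = base frame: x ahead of the robot, y to its left, z up, the work surface at z = 0. Lengths are in m, angles in rad, forces in N, time in s.
With the tool pointing down it reaches from about 0.25 to 0.725 m from the base axis. Payload 4 kg.
Tool frame: the origin (TCP) lies on the centre line of the jaws, within the pads' length; the fingertips stand 25 mm ahead of it and the grasp point (between the pads) lies 6 mm ahead of it; z points along the fingers, x is the direction in which the jaws open and shut, and the axes are right-handed (so a half turn about z gives the same grasp; the last joint's range is limited). The gripper opens to 85 mm and grips with 20 to 120 N. Pads are 22 mm wide; open, the fingers measure 114 mm over their backs; the gripper's body (76 mm by 85 mm) begins 54 mm behind the grasp point. The pads swing forward as they close: fully open they stand 13 mm farther back than shut.
Start: joints at [-1.219, 0.241, 0.005, 1.335, 0, 1.571], TCP at [0.172, -0.469, 0.256] pointing down, gripper open.
Joint ranges: [-2.72, 2.72], [-1.05, 1.87], [-1.09, 1.28], [-1.99, 2.15], [-1.42, 1.44], [-3.14, 3.14]. Speed limits (rad/s): [2.79, 2.79, 3.14, 3.14, 3.14, 3.14].

INTERFACE

Orientations are given as a unit quaternion [x, y, z, w].
In Python, from workcell import bot, imaging, order gives the robot as it stands.
- The arm moves only by the tool carry_out, never from a script. Its argument "moves" is a list of rows, each a list of 5 numbers: the shift along the tool's x, y, z scaled (see below), then the turn about the tool's z scaled (see below), then the opening, from -1 (shut) to 1 (fully open). In form: [[tx, ty, tz, roll, hand], ...]. A call has 1 to 20 rows; each row is the pose to reach, as a shift and turn from the pose commanded when the call began, along the tool's axes at that moment; what a row does not reach only later rows make up. The controller multiplies each number of a shift by 0.1 m and each number of a turn by 90 degrees. A row lasts 1/10 s, in which the tool goes at most 50 mm and 8.59 degrees, less where a joint would pass 70% of its speed; a pose out of reach is approached as far as the arm can. A call with a number of a shift or a turn outside -1 to 1 is refused whole. A call with a gripper value outside its range is refused whole. The fingers move at their own pace and stop on an object; the grip force is fixed at half the most. Time passes only in rows, so rows that repeat a pose let the fingers close. It gives the time, the measured TCP pose, the force and the opening at its end, in the units of the state.
- bot.get_obs(): the state, without advancing time (a new reading comes with each control period).
- imaging.camera(name): name is "scene" or "top" or "wrist"; returns the picture (384x512x3 uint8, red, green, blue); there is no depth.
- imaging.camera_model(name): a dict with "fovy" (degrees; the focal length in pixels is half the picture's height over the tangent of half this angle, whatever the lens; pixels are square), "cx", "cy" (the principal point, pixels), "eye" and "rotation" of the camera in the world. Camera axes: x right, y up, looking along -z (the intrinsics and any distortion apply to the point x, -y, -z); pixel columns grow to the right and rows downward; lengths in m; the calibration is good to about 2 mm. A picture is of the moment at which its call begins: read the wrist's pose just before it. camera_model takes no time and is no camera call; for the wrist camera it gives the pose at the moment of the call.
- order.job_done(): hands the job in, once; it reports no verdict.
The state is a dict: "clock": time; "joint_pos": joint angles; "joint_vel": joint speeds; "tau": joint torques, N m; "eef_pos": TCP position; "tool_rot": TCP orientation; "ft_force": force on the tool from outside, world axes, zero at the start; "ft_torque": the same for the moment, N m; "grip_width": finger opening in m.
Only numpy, scipy, OpenCV 4.12 (cv2) and the standard library are available. Lean on these libraries where they do the work, as an engineer would, in place of code of your own. Each camera call takes 0.05 s, during which the arm holds its last target.

TASK

Empty the small tumbling barrel: move whatever stands in the mouth of its cradle out of the way and leave it standing as it was on the bench, slide the yellow catch tray under the barrel until it is home against the stop, and only then turn the barrel over by its star handle until its port faces straight down and all three steel pistons have dropped into the tray. Leave the tray home, the barrel port down and the tin, the rotor and the small holder standing upright on the bench, and do not disturb the gauge case or the other things lying about.

Things in the scene. Friction and masses are not known exactly. Their poses are not given: they have to be found in the camera images.
- cradle: Grey steel cradle bolted to the bench; stands at another place and yaw each time. Origin on the bench under the barrel's middle; x along the barrel's horizontal axis (star handle at -x, the robot's side), z up, y across. The barrel's axis is 115 mm up. Two 10 mm cheeks, inner faces x = -62 and +62 mm, y -50 to +78 mm and 45 mm high, above that y -36 to +36 mm up to 135 mm.
- mouth (a point): Middle of the cradle's open mouth (its -y side), 50 mm from the cradle's origin and 22 mm above the bench, axes as the cradle. The tray slides in here along the cradle's +y, on the bench top, between the cheeks (124 mm apart). Beyond the mouth are 26 mm lead-in flares, outside the cheeks are foot flanges 20 mm wide, 8 mm high.
- stop (a point): Middle of the inner face of the cradle's stop bar, which closes the lane on the +y side, 67 mm from the cradle's origin; the bar is 45 mm high. Axes as the cradle.
- barrel (a joint): Turn of the barrel about the cradle's +x, rad: 0 = port straight up, +pi or -pi = straight down; positive takes the top toward the cradle's -y (mouth). Turns either way (+-12 rad) and stays where left (friction 0.16 N m: 2 to 4 N at an arm). Perforated hexagonal aluminium tube, 98 mm long, blue end discs of radius 52 mm; starts with the port within 0.6 rad of up, three pistons inside.
- hub (a point): Centre of the star handle, on the barrel's axis, 115 mm from the barrel's middle, 43 mm from the nearer cheek. Turns with the barrel: z along the RED-balled arm, which points as the port does; x along the axis. Four steel arms 10 mm thick at 90 degree steps, square to the axis, each with an 18 mm ball centred 75 mm out (others black). Hub 36 mm diameter. Push arms with closed fingers from above.
- port (a point): Centre of the barrel's open face (port), 44 mm from its axis, 98 x 46 mm; z points straight out of the port, x along the barrel's axis.
- tray: The yellow catch tray (loose, 0.35 kg). Origin at the centre of its pan's underside; pan x 110 by y 130 mm, 40 mm high, 4 mm walls; the lug is on its -y side.
- tray_mid (a point): Centre of the yellow tray's pan, 20 mm above its underside, axes as the tray. Home = its +y wall touches the stop bar: this point is then at x = 0, y = +2 mm in the cradle's frame, axes along the cradle's, lug out of the mouth. 7 mm clearance to each cheek.
- tray_lug (a point): Upright lug to take or push the tray by: 12 mm (tray x) by 26 mm (tray y), its top 70 mm above the underside; this point is on its centre line 52 mm above the underside, 112 mm from the pan's centre toward the tray's -y.
- piston_b: Second grey steel piston, same size, in the barrel at the start. Origin on its side.
- piston_b_mid (a point): Centre of the second piston.
- piston_c: Third grey steel piston, same size, in the barrel at the start. Origin on its side.
- piston_c_mid (a point): Centre of the third piston.
- piston_a: Grey steel piston, 27 mm diameter, 26 mm long, in the barrel at the start. Origin on its side.
- piston_a_mid (a point): Centre of the piston.
- paste_tin_mid (a point): Closed silvery round tin, 64 mm diameter, 42 mm high, standing upright; may stand in the way at the mouth of the cradle. Origin at its centre, z up along its axis when upright.
- rotor_mid (a point): Grey steel rotor, 41 mm diameter, 34 mm high, standing upright; may stand in the way at the mouth of the cradle. Origin at its centre, z up along its axis when upright.
- holder_mid (a point): Small machined holder: silvery foot 22 (x) x 58 (y) mm, 13 mm high, with a 16 mm square post on it (x -7 to +9, y +6 to +22 mm), 52 mm high in all; take it across its x. Standing upright; may stand in the way at the mouth of the cradle. Origin at its centre, z up along it when upright.
- tape_roll: Roll of tape stuck fast to the bench, flat, 90 mm diameter, 48 mm high. Origin at its underside centre.
- oil_can: Red oil can with spout, held fast to the bench, 68 mm diameter, 152 mm high. Origin at its underside centre.
- screwdriver: Screwdriver with red and black handle, held fast to the bench, 205 mm long along its y, 37 mm high. Origin at its underside centre.
- gauge_case: Bystander: loose closed black gauge case lying flat, 55 x 150 (its y) x 31 mm. Origin at its underside centre.
- pump_body: Black pump body, held fast to the bench, 82 (x) x 45 (y) x 19 mm. Origin at its underside centre.
Mind the look-alikes: they are no part of the job. What is shaped like the part that bears paste_tin_mid but orange or pink is not meant.

How it is judged:
On the way, in this order (a step that is already met when the one before it is completed fails the run):
1. the tray is home under the barrel while the port still faces up (y of tray_mid in the frame of cradle between -0.015 and 0.012 m and x of tray_mid in the frame of cradle between -0.015 and 0.015 m and angle between port's own z axis and vertical below 1.2 rad), for 0.2 s.
2. the barrel's port faces down and the three pistons lie in the tray (angle between port's own z axis and vertical above 2.84 rad and x of piston_b_mid in the frame of tray_mid between -0.053 and 0.053 m and y of piston_b_mid in the frame of tray_mid between -0.063 and 0.063 m and z of each of piston_b_mid, piston_c_mid, piston_a_mid in the frame of tray_mid below 0.026 m and x of piston_c_mid in the frame of tray_mid between -0.053 and 0.053 m and y of piston_c_mid in the frame of tray_mid between -0.063 and 0.063 m and x of piston_a_mid in the frame of tray_mid between -0.053 and 0.053 m and y of piston_a_mid in the frame of tray_mid between -0.063 and 0.063 m), for 0.2 s.
At the end, for the whole second after the job is handed in: Port within 0.3 rad of straight down and the barrel still; the three pistons at rest inside the tray's walls; tray at most 15 mm short of home against the stop and within 15 mm of the middle of the lane; tin, rotor and holder upright on the bench (all of step 2 and velocity of joint barrel between -0.05 and 0.05 rad/s and y of tray_mid in the frame of cradle between -0.015 and 0.012 m and x of tray_mid in the frame of cradle between -0.015 and 0.015 m and linear speed of each of piston_b, piston_c, piston_a, tray below 0.05 m/s and angle between each of paste_tin_mid, rotor_mid, holder_mid's own z axis and vertical below 0.2 rad and height (world z) of paste_tin_mid between 0.015 and 0.027 m and height (world z) of rotor_mid between 0.011 and 0.023 m and height (world z) of holder_mid between 0.02 and 0.032 m); the robot touches nothing.
It fails at once if the gauge case is moved more than 30 mm (distance of gauge_case from where it was at the start of the episode above 0.03 m).
It also fails if it takes over 72 s, if anything falls off the work surface, if the arm or the gripper's body presses on something with over 40 N, if the wrist force passes 120 N, or if a joint passes its speed limit or range.

## Working session

There is one attempt and no reset: what is moved stays moved. The work goes in short steps, Python scripts to look and compute and a tool call to move; the robot and the scene stay as the last step left them, time stands still between calls to the robot, and variables do not carry over. Pictures are saved under pics/ and viewed, and the job is handed in when it is done.

Besides the shell and the picture viewer there is one more tool, called by a JSON object that holds its "method" and its "body", one argument or row to a line. carry_out: Moves the arm, as the interface text tells. Its arguments: {"type":"object","properties":{"moves":{"type":"array","items":{"type":"array","items":{"type":"number","minimum":-1,"maximum":1}}}},"required":["moves"]}

```bash
mkdir -p pics; ls; python3 - <<'E'
from workcell import bot, imaging, order
import cv2
for n in ("scene","top","wrist"):
    m=imaging.camera_model(n); print(n,m)
    cv2.imwrite(f"pics/{n}0.png",imaging.camera(n)[:,:,::-1])
print(bot.get_obs())
E
```

```text
pics
scene {'fovy': 47.438038340890685, 'cx': 255.4999570747989, 'cy': 189.8030689677107, 'eye': array([-0.08862152,  0.89867597,  0.80756272]), 'rotation': array([-0.16212876,  0.46246008,  0.82857211, -0.27076409])}
top {'fovy': 49.291170892084075, 'cx': 260.3020607360394, 'cy': 190.31303201436398, 'eye': array([ 0.39760449, -0.00442047,  1.38473893]), 'rotation': array([-0.05160176,  0.04356219,  0.70757932, -0.70339967])}
wrist {'fovy': 66.09942607458655, 'cx': 260.76218020623253, 'cy': 191.03681550538204, 'eye': array([ 0.23438641, -0.44549647,  0.37280616]), 'rotation': array([-0.10792739,  0.07699827, -0.56745591,  0.81266028])}
{'clock': 0.15, 'joint_pos': array([-1.21897883e+00,  2.41219495e-01,  4.02454421e-03,  1.33520753e+00,
        2.13535178e-05,  1.57083170e+00]), 'joint_vel': array([-0.00019487, -0.00223716,  0.00340885, -0.00017327,  0.00043601,
       -0.00028548]), 'tau': array([-5.60149601e-04, -3.72634470e+01,  2.52638948e+01,  1.23603814e-02,
       -1.02080073e-04,  1.60576938e-06]), 'eef_pos': array([ 0.17215402, -0.46895286,  0.25562415]), 'tool_rot': array([ 8.19930014e-01, -5.72463210e-01, -6.52369857e-04, -4.68462028e-04]), 'ft_force': array([ 1.24827022,  0.3421984 , -1.04293988]), 'ft_torque': array([ 0.02789631,  0.03842911, -0.03244406]), 'grip_width': 0.08521241356520813}
```

View pics/scene0.png

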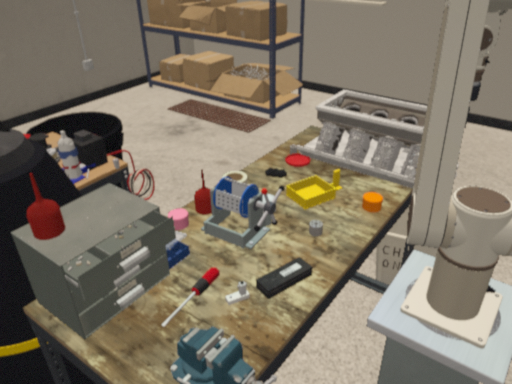

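View pics/top0.png

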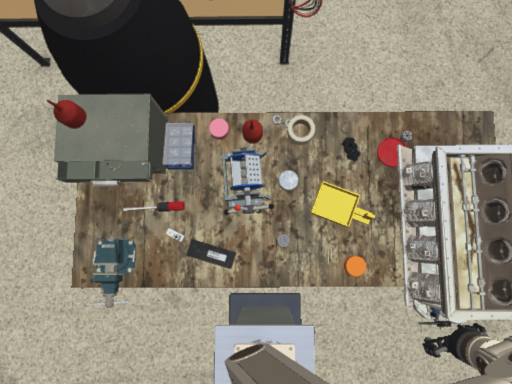

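View pics/wrist0.png

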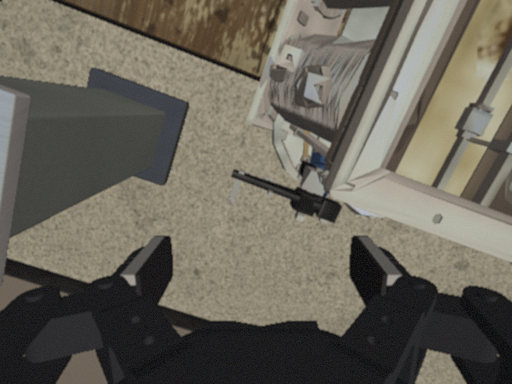

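```bash
cat > h.py <<'E'
import numpy as np, cv2
from scipy.spatial.transform import Rotation as R
def K(m,H=384):
    f=H/2/np.tan(np.radians(m['fovy'])/2); return f,m['cx'],m['cy']
def proj(m,P):
    P=np.atleast_2d(P); f,cx,cy=K(m)
    c=R.from_quat(m['rotation']).inv().apply(P-m['eye'])
    return np.c_[cx+f*c[:,0]/-c[:,2], cy-f*c[:,1]/-c[:,2]]
def ray(m,u,v):
    f,cx,cy=K(m); d=np.array([(u-cx)/f,-(v-cy)/f,-1.]); return R.from_quat(m['rotation']).apply(d)
def onz(m,u,v,z):
    d=ray(m,u,v); return m['eye']+d*(z-m['eye'][2])/d[2]
def tri(obs):
    A=np.zeros((3,3));b=np.zeros(3)
    for m,u,v in obs:
        d=ray(m,u,v); d/=np.linalg.norm(d); M=np.eye(3)-np.outer(d,d); A+=M;b+=M@m['eye']
    return np.linalg.solve(A,b)
def crop(im,x0,y0,x1,y1,s,name):
    c=cv2.resize(im[y0:y1,x0:x1],None,fx=s,fy=s,interpolation=cv2.INTER_CUBIC)
    for x in range((x0+19)//20*20,x1,20): cv2.putText(c,str(x),((x-x0)*s,8),0,.3,(0,255,0),1); cv2.line(c,((x-x0)*s,10),((x-x0)*s,14),(0,255,0),1)
    for y in range((y0+19)//20*20,y1,20): cv2.putText(c,str(y),(0,(y-y0)*s),0,.3,(0,255,0),1)
    cv2.imwrite(name,c)
E
python3 - <<'E'
from h import *
from workcell import imaging
m=imaging.camera_model('top'); s=imaging.camera_model('scene')
t=cv2.imread('pics/top0.png');sc=cv2.imread('pics/scene0.png')
crop(t,215,110,395,250,4,'pics/tc.png'); crop(sc,195,145,395,295,4,'pics/sc.png')
for n,u,v,z in [('tin',288,180,.042),('rotor',283,241,.034),('tray',336,204,.03),('lug',369,214,.07),('hub',247,204,.115),('cradle mid',246,172,.17),('holder',175,235,.02),('gauge',212,254,.03),('oil',253,131,.1),('tape',301,128,.048),('orange',356,266,.04)]: print(n,onz(m,u,v,z).round(3))
E
```

```text
tin [ 0.613 -0.08   0.042]
rotor [ 0.416 -0.061  0.034]
tray [ 0.535 -0.235  0.03 ]
lug [ 0.499 -0.331  0.07 ]
hub [0.528 0.05  0.115]
cradle mid [0.617 0.051 0.17 ]
holder [0.438 0.289 0.02 ]
gauge [0.376 0.166 0.03 ]
oil [0.761 0.032 0.1  ]
tape [ 0.785 -0.124  0.048]
orange [ 0.337 -0.29   0.04 ]
```

View pics/tc.png

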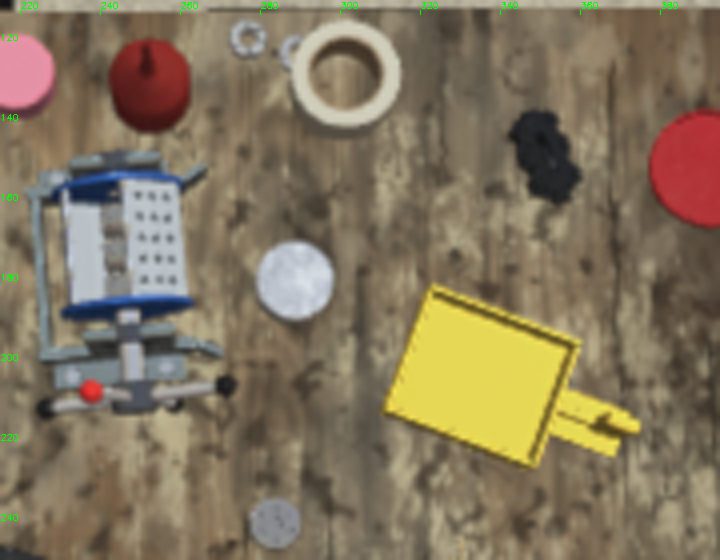

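View pics/sc.png

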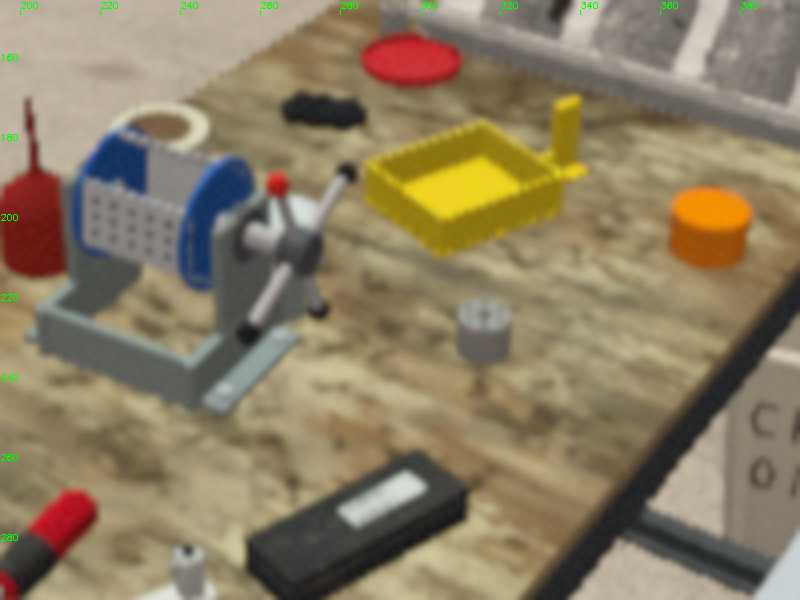

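```bash
cat > fit.py <<'E'
from h import *
from workcell import imaging
from scipy.optimize import least_squares
m=imaging.camera_model('top'); s=imaging.camera_model('scene')
def cr(p,P): 
    c,sn=np.cos(p[2]),np.sin(p[2]); P=np.atleast_2d(P)
    return np.c_[p[0]+c*P[:,0]-sn*P[:,1],p[1]+sn*P[:,0]+c*P[:,1],P[:,2]]
def arm(th,k,r=.075): # angle about +x; positive top-> -y
    a=th+k*np.pi/2; return [-.115,-r*np.sin(a),.115+r*np.cos(a)]
# k: red0, k=1 -> toward -y, 2 opposite, 3 +y
T={0:(237.7,207.7),1:(271.5,206.2),2:(258.7,210.7),3:(226.3,212)}
S={0:(264.3,191),1:(281.8,188),2:(274.5,222),3:(256.8,228)}
def res(p,z=0):
    o=[]
    for mm,D in((m,T),(s,S)):
        for k,uv in D.items(): o.append(proj(mm,cr(p,arm(p[3],k)))[0]-uv)
    return np.concatenate(o)
f=least_squares(res,[.62,.05,0,-.45]); print('cradle',f.x.round(4),f.fun.round(1))
pt=np.array([[-.055,.065,.04],[.055,.065,.04],[.055,-.065,.04],[-.055,-.065,.04]])
# top picks of order: image corners
tp=[(311.5,213),(323.25,182),(360,195.5),(348.25,226.75)]
g=least_squares(lambda q:(proj(m,cr(q,pt))-tp).ravel(),[.53,-.23,-.3]); print('tray top',g.x.round(4),g.fun.round(1))
sp=[(305.75,203),(286.25,185),(315.75,175),(335.75,190)]
g2=least_squares(lambda q:(proj(s,cr(q,pt))-sp).ravel(),[.53,-.23,-.3]); print('tray scene',g2.x.round(4),g2.fun.round(1))
g3=least_squares(lambda q:np.r_[(proj(s,cr(q,pt))-sp).ravel(),(proj(m,cr(q,pt))-tp).ravel()],[.53,-.23,-.3]); print('tray both',g3.x.round(4))
np.save('fit.npy',np.r_[f.x,g3.x])
def box(p,x0,x1,y0,y1,z0,z1):
    P=[[x,y,z] for x in(x0,x1) for y in(y0,y1) for z in(z0,z1)]
    E=[(0,1),(2,3),(4,5),(6,7),(0,2),(1,3),(4,6),(5,7),(0,4),(1,5),(2,6),(3,7)]
    P=cr(p,P); return [(P[a],P[b]) for a,b in E]
def overlay(im,mm,p,q,x0,y0,x1,y1,k,name):
    L=[]
    for a,b in((-.072,-.062),(.062,.072)):
        L+=box(p,a,b,-.05,.078,0,.045)+box(p,a,b,-.036,.036,.045,.135)
    L+=box(p,-.062,.062,.067,.078,0,.045)
    L+=box(q,-.055,.055,-.065,.065,0,.04)+box(q,-.006,.006,-.125,-.099,.04,.07)
    c=cv2.resize(im[y0:y1,x0:x1],None,fx=k,fy=k,interpolation=cv2.INTER_CUBIC)
    for a,b in L:
        uv=(proj(mm,[a,b])+.5-[x0,y0])*k
        cv2.line(c,tuple(uv[0].astype(int)),tuple(uv[1].astype(int)),(0,0,255),1)
    for j in range(4):
        uv=(proj(mm,cr(p,arm(p[3],j)))[0]+.5-[x0,y0])*k; cv2.circle(c,tuple(uv.astype(int)),5,(0,255,255) if j else (255,0,255),1)
    cv2.imwrite(name,c)
if __name__=='__main__':
    overlay(cv2.imread('pics/top0.png'),m,f.x,g3.x,215,130,395,250,4,'pics/to.png')
    overlay(cv2.imread('pics/scene0.png'),s,f.x,g3.x,195,145,395,295,4,'pics/so.png')
    print('tin',onz(m,288.75,180.25,.042),'rotor',onz(m,283.5,240.75,.034))
E
python3 fit.py
```

```text
cradle [ 0.6271  0.0555  0.0771 -0.3919] [-0.3 -0.  -0.4  0.  -0.7 -0.5  0.1 -0.3  0.3 -0.1  0.2 -0.3  0.4 -0.2
  0.4 -0.5]
tray top [ 0.5331 -0.2323 -0.3743] [-0.6 -0.1 -0.7 -0.7  0.5  0.1  0.8  0.7]
tray scene [ 0.5314 -0.2208 -0.3773] [-0.4 -1.9 -0.4  1.5  0.2  1.1  0.6 -0.4]
tray both [ 0.5337 -0.2295 -0.3757]
tin [ 0.61194736 -0.08210526  0.042     ] rotor [ 0.41716648 -0.06296908  0.034     ]
```

```bash
python3 -c "
import cv2,numpy as np
a=cv2.imread('pics/to.png');b=cv2.imread('pics/so.png');print(a.shape,b.shape)"
```

```text
(480, 720, 3) (600, 800, 3)
```

View pics/to.png

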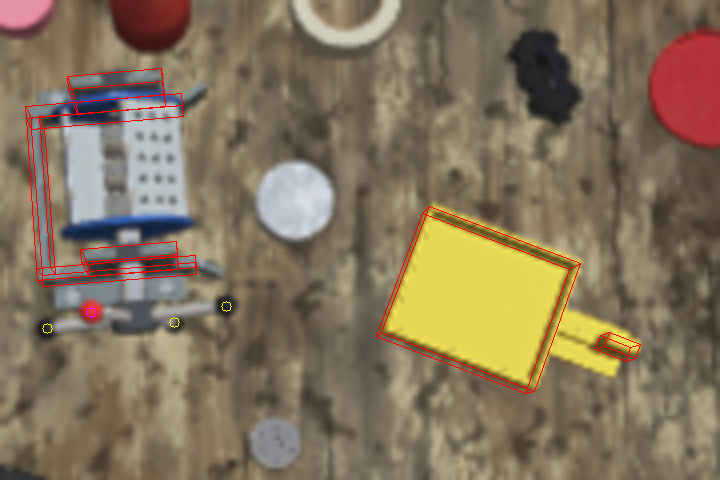

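View pics/so.png

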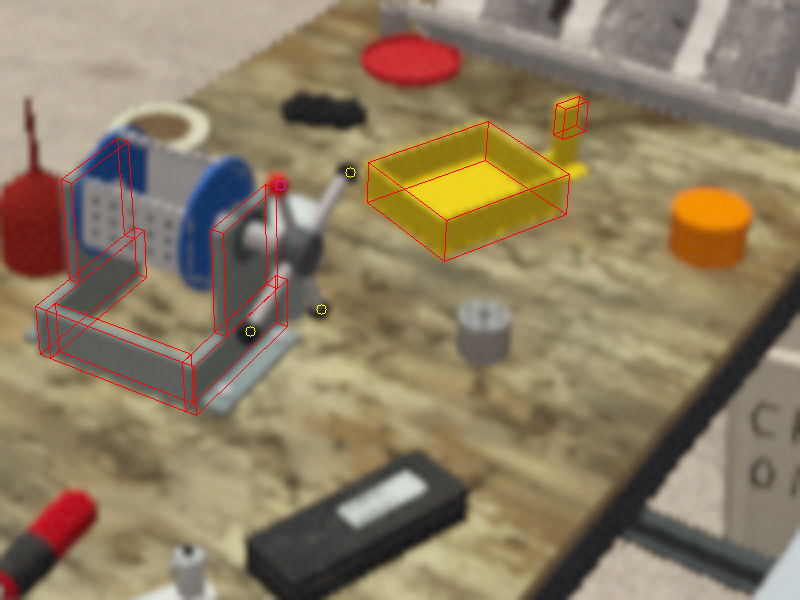

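```bash
cat > pl.py <<'E'
from h import *
from workcell import bot
def plan(P=None,yaw=None):
    o=bot.get_obs(); r=R.from_quat(o['tool_rot']); X=r.as_matrix()[:,0]; y0=np.arctan2(X[1],X[0])
    print('t',round(float(o['clock']),2),'pos',o['eef_pos'].round(4),'yaw',round(y0,4),'grip',round(float(o['grip_width']),4),'F',o['ft_force'].round(1),'q',o['joint_pos'].round(2))
    if P is not None:
        d=r.inv().apply(np.array(P)-o['eef_pos']); print('shift',(d/.1).round(3))
    if yaw is not None:
        a=(yaw-y0+np.pi/2)%np.pi-np.pi/2; print('roll',round(-a/(np.pi/2),3))
E
python3 -c "
from pl import *
plan([.612,-.082,.2],.077)"
```

```text
t 0.15 pos [ 0.1722 -0.469   0.2556] yaw -1.219 grip 0.0852 F [ 1.2  0.3 -1. ] q [-1.22  0.24  0.    1.34  0.    1.57]
shift [-2.116 -5.462  0.56 ]
roll -0.825
```

{"method": "carry_out", "body": {
  "moves": [
    [-0.2,-0.5,0,-0.2,1],
    [-0.4,-1,0,-0.4,1],
    [-0.4,-1,0,-0.6,1],
    [-0.4,-1,0,-0.82,1],
    [-0.4,-1,0,-0.82,1],
    [-0.4,-1,0,-0.82,1],
    [-0.4,-1,0,-0.82,1],
    [-0.4,-1,0,-0.82,1],
    [-0.4,-1,0,-0.82,1]
  ]
}}

```text
clock: 1.05
eef_pos: [0.2523, -0.3971, 0.256]
tool_rot: [0.999, 0.037, -0.0, -0.0]
ft_force: [0.2, 0.3, -0.3]
grip_width: 0.0855
```

{"method": "carry_out", "body": {
  "moves": [
    [0.5,-0.4,0,0,1],
    [1,-0.9,0,0,1],
    [1,-0.9,0,0,1]
  ]
}}

```text
clock: 1.35
eef_pos: [0.3469, -0.299, 0.256]
tool_rot: [0.999, 0.035, -0.0, -0.0]
ft_force: [-0.7, -0.0, 0.2]
grip_width: 0.085
```

{"method": "carry_out", "body": {
  "moves": [
    [0.5,-0.4,0,0,1],
    [1,-0.9,0,0,1],
    [1,-0.9,0,0,1]
  ]
}}

```text
clock: 1.65
eef_pos: [0.441, -0.2017, 0.2561]
tool_rot: [0.999, 0.035, 0.0, -0.0]
ft_force: [0.4, -1.4, -0.1]
grip_width: 0.0855
```

{"method": "carry_out", "body": {
  "moves": [
    [0.5,-0.4,0,0,1],
    [1,-0.9,0,0,1],
    [1,-0.9,0,0,1],
    [1,-0.9,0,0,1]
  ]
}}

```text
clock: 2.05
eef_pos: [0.5354, -0.1038, 0.2553]
tool_rot: [0.999, 0.037, 0.0, -0.001]
ft_force: [0.3, -0.0, 0.5]
grip_width: 0.0855
```

```bash
python3 - <<'E'
from pl import *
from workcell import imaging
import pickle
plan([.612,-.082,.2],.077)
m=imaging.camera_model('wrist'); im=imaging.camera('wrist')[:,:,::-1]; cv2.imwrite('pics/w1.png',im); pickle.dump(m,open('w1.pkl','wb'))
from fit import cr
p=np.load('fit.npy')
for n,P in [('tin',[.612,-.082,.042]),('flare',cr(p,[-.062,-.05,.045])[0]),('lug',cr(p[4:],[0,-.112,.07])[0])]: print(n,proj(m,P))
E
```

```text
t 2.05 pos [ 0.5354 -0.1038  0.2553] yaw 0.075 grip 0.0855 F [ 0.3 -0.   0.5] q [-0.19  0.33  0.13  1.37  0.    1.3 ]
shift [ 0.78  -0.16   0.553]
roll -0.001
cradle [ 0.6271  0.0555  0.0771 -0.3919] [-0.3 -0.  -0.4  0.  -0.7 -0.5  0.1 -0.3  0.3 -0.1  0.2 -0.3  0.4 -0.2
  0.4 -0.5]
tray top [ 0.5331 -0.2323 -0.3743] [-0.6 -0.1 -0.7 -0.7  0.5  0.1  0.8  0.7]
tray scene [ 0.5314 -0.2208 -0.3773] [-0.4 -1.9 -0.4  1.5  0.2  1.1  0.6 -0.4]
tray both [ 0.5337 -0.2295 -0.3757]
tin [[330.25129356 158.13473135]]
flare [[300.83815324  76.60527779]]
lug [[213.13695139 354.34067586]]
```

View pics/w1.png

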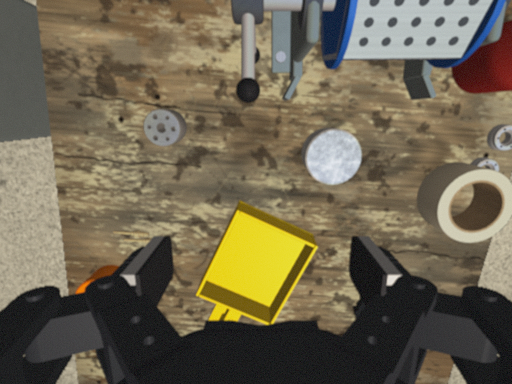

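{"method": "carry_out", "body": {
  "moves": [
    [0.4,-0.12,0.2,0,1],
    [0.8,-0.18,0.5,0,1],
    [0.8,-0.18,1,0,1],
    [0.8,-0.18,1,0,1],
    [0.8,-0.18,1,0,1]
  ]
}}

```text
clock: 2.6
eef_pos: [0.6098, -0.0847, 0.1554]
tool_rot: [0.999, 0.034, -0.002, -0.0]
ft_force: [0.5, -0.7, 0.4]
grip_width: 0.0854
```

```bash
python3 - <<'E'
from pl import *
from workcell import imaging
import pickle
plan([.614,-.080,.037],.077)
m=imaging.camera_model('wrist'); im=imaging.camera('wrist')[:,:,::-1].copy(); cv2.imwrite('pics/w2.png',im); pickle.dump(m,open('w2.pkl','wb'))
m1=pickle.load(open('w1.pkl','rb')); T=imaging.camera_model('top')
print(tri([(m1,333,156),(T,288.75,180.25)]), proj(m,[.614,-.08,.042]))
E
```

```text
t 2.6 pos [ 0.6098 -0.0847  0.1554] yaw 0.0676 grip 0.0854 F [ 0.5 -0.7  0.4] q [-0.14  0.53  0.17  1.21 -0.    1.37]
shift [ 0.05  -0.044  1.184]
roll -0.006
[ 0.61227775 -0.08025792  0.04715435] [[267.10862034 191.1245017 ]]
```

View pics/w2.png

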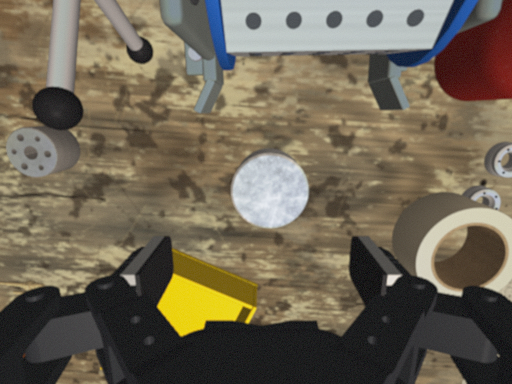

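{"method": "carry_out", "body": {
  "moves": [
    [0.05,-0.05,0.3,0,1],
    [0.05,-0.05,0.65,0,1],
    [0.05,-0.05,1,0,1],
    [0.05,-0.05,1,0,1],
    [0.05,-0.05,1,0,1]
  ]
}}

```text
clock: 3.15
eef_pos: [0.6175, -0.0793, 0.0592]
tool_rot: [0.999, 0.034, 0.002, 0.0]
ft_force: [-0.7, 0.1, 0.8]
grip_width: 0.0857
```

{"method": "carry_out", "body": {
  "moves": [
    [0,0,0.1,0,1],
    [0,0,0.18,0,1],
    [0,0,0.18,0,1],
    [0,0,0.18,0,-1],
    [0,0,0.18,0,-1],
    [0,0,0.18,0,-1],
    [0,0,0.18,0,-1],
    [0,0,0.18,0,-1]
  ]
}}

```text
clock: 3.95
eef_pos: [0.617, -0.0785, 0.0394]
tool_rot: [0.999, 0.035, 0.001, 0.0]
ft_force: [-0.4, -0.0, 5.6]
grip_width: 0.0611
```

```bash
python3 - <<'E'
from pl import *
from workcell import imaging
plan([.39,-.165,.115],.077)
cv2.imwrite('pics/w3.png',imaging.camera('wrist')[:,:,::-1])
E
```

```text
t 3.95 pos [ 0.617  -0.0785  0.0394] yaw 0.0691 grip 0.0611 F [-0.4 -0.   5.6] q [-0.13  0.64  0.03  0.96  0.    1.38]
shift [-2.323  0.706 -0.76 ]
roll -0.005
```

View pics/w3.png

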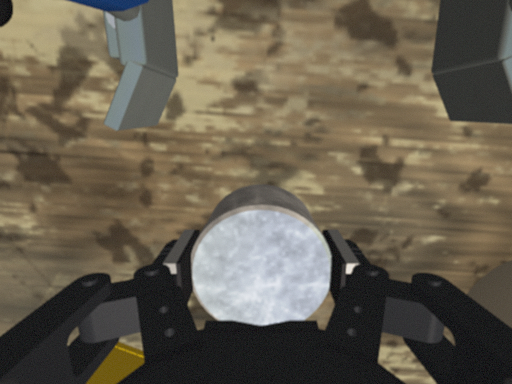

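{"method": "carry_out", "body": {
  "moves": [
    [0,0,-0.3,0,-1],
    [0,0,-0.6,0,-1],
    [0,0,-0.9,0,-1],
    [-0.3,0.1,-0.9,0,-1],
    [-0.6,0.2,-0.9,0,-1],
    [-0.9,0.3,-0.9,0,-1],
    [-1,0.4,-0.9,0,-1],
    [-1,0.4,-0.9,0,-1]
  ]
}}

```text
clock: 4.8
eef_pos: [0.5176, -0.1263, 0.1279]
tool_rot: [0.999, 0.033, -0.001, -0.0]
ft_force: [1.5, 0.9, -1.9]
grip_width: 0.0611
```

{"method": "carry_out", "body": {
  "moves": [
    [-0.3,0.1,0,0,-1],
    [-0.6,0.15,0,0,-1],
    [-0.9,0.25,0,0,-1],
    [-1,0.3,0,0,-1],
    [-1,0.3,0,0,-1]
  ]
}}

```text
clock: 5.3
eef_pos: [0.4216, -0.1626, 0.1284]
tool_rot: [0.999, 0.034, 0.0, -0.0]
ft_force: [-0.1, -0.7, -1.8]
grip_width: 0.0609
```

```bash
python3 - <<'E'
from pl import *
from workcell import imaging
plan([.39,-.165,.0385],.077)
cv2.imwrite('pics/w4.png',imaging.camera('wrist')[:,:,::-1])
E
```

```text
t 5.3 pos [ 0.4216 -0.1626  0.1284] yaw 0.0676 grip 0.0609 F [-0.1 -0.7 -1.8] q [-0.37  0.25 -0.34  0.98  0.    1.13]
shift [-0.318  0.003  0.898]
roll -0.006
```

View pics/w4.png

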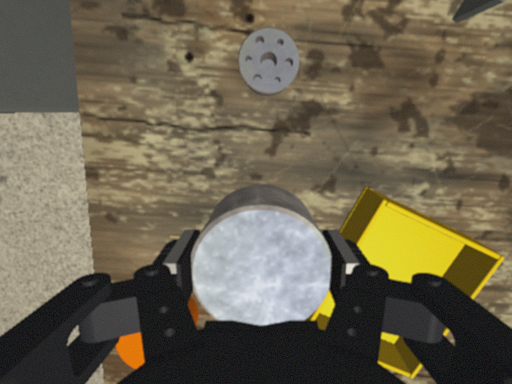

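{"method": "carry_out", "body": {
  "moves": [
    [-0.2,0,0.2,0,-1],
    [-0.4,0,0.45,0,-1],
    [-0.4,0,0.7,0,-1],
    [-0.4,0,0.83,0,-1],
    [-0.4,0,0.88,0,-1],
    [-0.4,0,0.89,0,-1],
    [-0.4,0,0.89,0,-1]
  ]
}}

```text
clock: 6.05
eef_pos: [0.3834, -0.165, 0.0397]
tool_rot: [0.999, 0.035, 0.001, 0.0]
ft_force: [0.6, 0.3, -2.0]
grip_width: 0.061
```

{"method": "carry_out", "body": {
  "moves": [
    [0,0,0,0,0.4],
    [0,0,0,0,1],
    [0,0,0,0,1],
    [0,0,0,0,1],
    [0,0,-0.2,0,1],
    [0,0,-0.5,0,1],
    [0,0,-0.9,0,1],
    [0,0,-1,0,1],
    [0,0,-1,0,1]
  ]
}}

```text
clock: 6.95
eef_pos: [0.3832, -0.1656, 0.1412]
tool_rot: [0.999, 0.034, 0.002, 0.001]
ft_force: [0.0, -0.2, -1.1]
grip_width: 0.0855
```

```bash
python3 - <<'E'
from pl import *
from workcell import imaging
from fit import cr
p=np.load('fit.npy')
L=cr(p[4:],[0,-.112,.11])[0]
plan(L,p[6])
cv2.imwrite('pics/w5.png',imaging.camera('wrist')[:,:,::-1])
cv2.imwrite('pics/t5.png',cv2.resize(imaging.camera('top')[100:300,200:400,::-1],None,fx=3,fy=3,interpolation=2))
E
```

```text
cradle [ 0.6271  0.0555  0.0771 -0.3919] [-0.3 -0.  -0.4  0.  -0.7 -0.5  0.1 -0.3  0.3 -0.1  0.2 -0.3  0.4 -0.2
  0.4 -0.5]
tray top [ 0.5331 -0.2323 -0.3743] [-0.6 -0.1 -0.7 -0.7  0.5  0.1  0.8  0.7]
tray scene [ 0.5314 -0.2208 -0.3773] [-0.4 -1.9 -0.4  1.5  0.2  1.1  0.6 -0.4]
tray both [ 0.5337 -0.2295 -0.3757]
t 6.95 pos [ 0.3832 -0.1656  0.1412] yaw 0.0689 grip 0.0855 F [ 0.  -0.2 -1.1] q [-0.41  0.17 -0.41  0.99 -0.    1.09]
shift [0.975 1.752 0.321]
roll 0.283
```

View pics/w5.png

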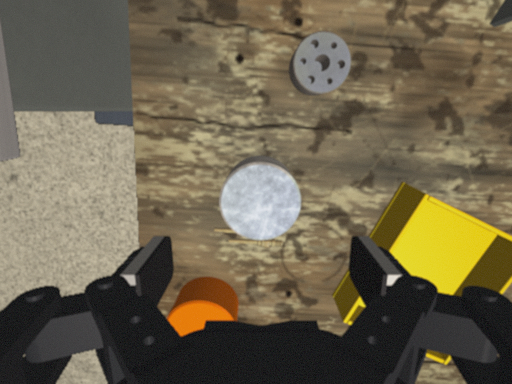

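View pics/t5.png

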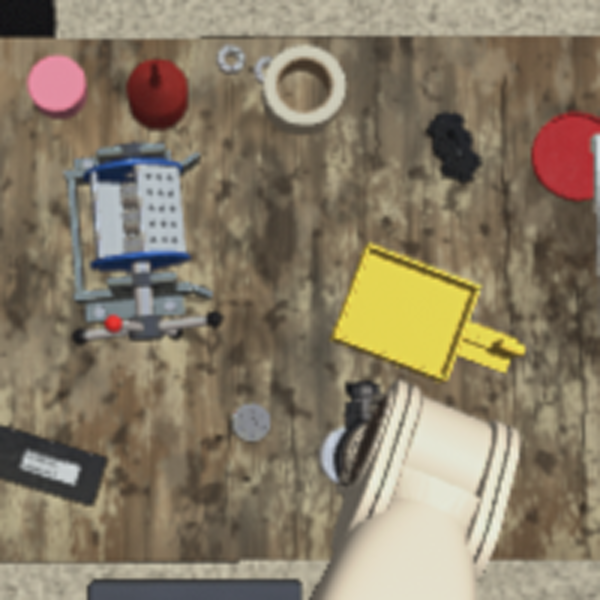

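{"method": "carry_out", "body": {
  "moves": [
    [0.25,0.4,-0.1,0.09,1],
    [0.5,0.9,-0.2,0.18,1],
    [0.5,0.9,-0.2,0.28,1],
    [0.5,0.9,-0.2,0.28,1],
    [0.5,0.9,-0.2,0.28,1]
  ]
}}

```text
clock: 7.55
eef_pos: [0.4362, -0.2502, 0.1572]
tool_rot: [0.983, -0.183, -0.002, -0.001]
ft_force: [-0.6, -0.3, -0.7]
grip_width: 0.0851
```

```bash
python3 - <<'E'
from pl import *
from workcell import imaging
from fit import cr
import pickle
p=np.load('fit.npy')
L=cr(p[4:],[0,-.112,.13])[0]
plan(L,p[6])
m=imaging.camera_model('wrist');cv2.imwrite('pics/w6.png',imaging.camera('wrist')[:,:,::-1]);pickle.dump(m,open('w6.pkl','wb'))
print(proj(m,cr(p[4:],[[0,-.112,.07],[.055,.065,.04],[.055,-.065,.04]])))
E
```

```text
cradle [ 0.6271  0.0555  0.0771 -0.3919] [-0.3 -0.  -0.4  0.  -0.7 -0.5  0.1 -0.3  0.3 -0.1  0.2 -0.3  0.4 -0.2
  0.4 -0.5]
tray top [ 0.5331 -0.2323 -0.3743] [-0.6 -0.1 -0.7 -0.7  0.5  0.1  0.8  0.7]
tray scene [ 0.5314 -0.2208 -0.3773] [-0.4 -1.9 -0.4  1.5  0.2  1.1  0.6 -0.4]
tray both [ 0.5337 -0.2295 -0.3757]
t 7.55 pos [ 0.4362 -0.2502  0.1572] yaw -0.3681 grip 0.0851 F [-0.6 -0.3 -0.7] q [-0.52  0.32 -0.16  1.1   0.    1.42]
shift [0.829 0.576 0.268]
roll 0.005
[[368.40765315 276.91908861]
 [455.80918211  35.95652171]
 [427.78411359 207.89664085]]
```

View pics/w6.png

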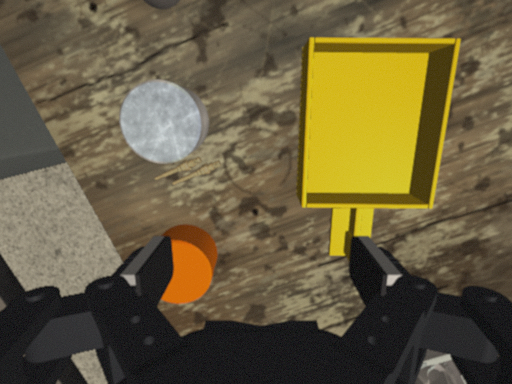

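```bash
python3 - <<'E'
from pl import *
from fit import cr,pt,tp,m as T
from scipy.optimize import least_squares
import pickle
m=pickle.load(open('w6.pkl','rb')); p=np.load('fit.npy')
w=[(309,38),(461,38),(433.5,207.5),(302,207)]
pt2=pt # (-x,+y),(+x,+y),(+x,-y),(-x,-y)
f=least_squares(lambda q:np.r_[(proj(m,cr(q,pt))-w).ravel()],p[4:]); print(f.x,f.fun.round(1))
f2=least_squares(lambda q:np.r_[(proj(m,cr(q,pt))-w).ravel(),(proj(T,cr(q,pt))-tp).ravel()],p[4:]); print(f2.x,f2.fun.round(1))
p[4:]=f.x; np.save('tray.npy',f.x)
plan(cr(f.x,[0,-.112,.13])[0],f.x[2])
E
```

```text
cradle [ 0.6271  0.0555  0.0771 -0.3919] [-0.3 -0.  -0.4  0.  -0.7 -0.5  0.1 -0.3  0.3 -0.1  0.2 -0.3  0.4 -0.2
  0.4 -0.5]
tray top [ 0.5331 -0.2323 -0.3743] [-0.6 -0.1 -0.7 -0.7  0.5  0.1  0.8  0.7]
tray scene [ 0.5314 -0.2208 -0.3773] [-0.4 -1.9 -0.4  1.5  0.2  1.1  0.6 -0.4]
tray both [ 0.5337 -0.2295 -0.3757]
[ 0.53768566 -0.23220076 -0.36996427] [-0.5 -0.9  0.6 -0.9  0.2  1.3 -0.3  1.3]
[ 0.53745343 -0.23218829 -0.37037001] [-0.8 -0.9  0.3 -0.8 -0.1  1.4 -0.6  1.4 -0.7 -1.4 -0.8 -2.   0.4 -1.3
  0.8 -0.7]
t 7.6 pos [ 0.4361 -0.25    0.1576] yaw -0.3679 grip 0.0854 F [-0.1  0.8 -0.7] q [-0.52  0.31 -0.16  1.1   0.    1.42]
shift [0.882 0.589 0.272]
roll 0.001
```

{"method": "carry_out", "body": {
  "moves": [
    [0.45,0.3,0,0,1],
    [0.88,0.59,0,0,1],
    [0.88,0.59,0.1,0,1],
    [0.88,0.59,0.3,0,1],
    [0.88,0.59,0.3,0,1]
  ]
}}

```text
clock: 8.1
eef_pos: [0.4958, -0.3357, 0.1255]
tool_rot: [0.983, -0.183, -0.004, -0.002]
ft_force: [0.2, 0.5, -0.5]
grip_width: 0.0851
```

```bash
python3 - <<'E'
from pl import *
from workcell import imaging
from fit import cr
import pickle
q=np.load('tray.npy')
plan(cr(q,[0,-.112,.052])[0],q[2])
m=imaging.camera_model('wrist');cv2.imwrite('pics/w7.png',imaging.camera('wrist')[:,:,::-1])
print(proj(m,cr(q,[[0,-.112,.07]])))
E
```

```text
cradle [ 0.6271  0.0555  0.0771 -0.3919] [-0.3 -0.  -0.4  0.  -0.7 -0.5  0.1 -0.3  0.3 -0.1  0.2 -0.3  0.4 -0.2
  0.4 -0.5]
tray top [ 0.5331 -0.2323 -0.3743] [-0.6 -0.1 -0.7 -0.7  0.5  0.1  0.8  0.7]
tray scene [ 0.5314 -0.2208 -0.3773] [-0.4 -1.9 -0.4  1.5  0.2  1.1  0.6 -0.4]
tray both [ 0.5337 -0.2295 -0.3757]
t 8.1 pos [ 0.4958 -0.3357  0.1255] yaw -0.3688 grip 0.0851 F [ 0.2  0.5 -0.5] q [-0.6   0.52  0.07  1.13  0.    1.34]
shift [0.022 0.005 0.735]
roll 0.001
[[264.86404832 222.70951088]]
```

View pics/w7.png

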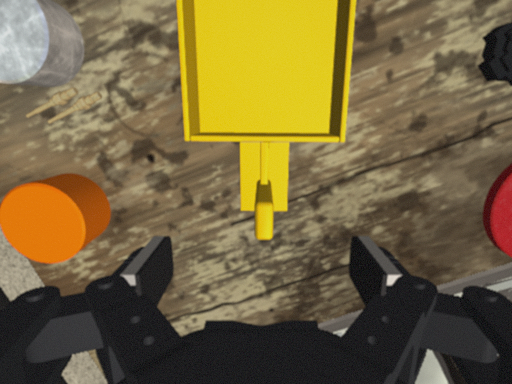

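{"method": "carry_out", "body": {
  "moves": [
    [0.02,0,0.3,0,1],
    [0.02,0,0.6,0,1],
    [0.02,0,0.73,0,1],
    [0.02,0,0.73,0,1],
    [0.02,0,0.73,0,-1],
    [0.02,0,0.73,0,-1],
    [0.02,0,0.73,0,-1],
    [0.02,0,0.73,0,-1],
    [0.02,0,0.73,0,-1],
    [0.02,0,0.73,0,-1],
    [0.02,0,0.73,0,-1],
    [0.02,0,0.73,0,-1]
  ]
}}

```text
clock: 9.35
eef_pos: [0.5004, -0.339, 0.057]
tool_rot: [0.983, -0.184, 0.0, 0.0]
ft_force: [-0.7, 0.5, 5.6]
grip_width: 0.0115
```

```bash
python3 - <<'E'
from pl import *
from workcell import imaging
from fit import cr
import pickle
plan()
T=imaging.camera_model('top');S=imaging.camera_model('scene')
m=pickle.load(open('w5.pkl','rb')) if 0 else None
cv2.imwrite('pics/w8.png',imaging.camera('wrist')[:,:,::-1])
w=cv2.imread('pics/w2.png'); crop(w,150,0,512,120,2,'pics/w2c.png')
m2=pickle.load(open('w2.pkl','rb')); p=np.load('fit.npy')
for dx in (0,.004):
  q=p.copy(); q[0]+=dx
  print(proj(m2,cr(q,[[-.072,-.05,.045],[-.062,-.05,.045],[.062,-.05,.045],[.072,-.05,.045],[-.062,-.05,0],[.062,-.05,0]])).round(0).tolist())
E
```

```text
cradle [ 0.6271  0.0555  0.0771 -0.3919] [-0.3 -0.  -0.4  0.  -0.7 -0.5  0.1 -0.3  0.3 -0.1  0.2 -0.3  0.4 -0.2
  0.4 -0.5]
tray top [ 0.5331 -0.2323 -0.3743] [-0.6 -0.1 -0.7 -0.7  0.5  0.1  0.8  0.7]
tray scene [ 0.5314 -0.2208 -0.3773] [-0.4 -1.9 -0.4  1.5  0.2  1.1  0.6 -0.4]
tray both [ 0.5337 -0.2295 -0.3757]
t 9.35 pos [ 0.5004 -0.339   0.057 ] yaw -0.371 grip 0.0115 F [-0.7  0.5  5.6] q [-0.6   0.59 -0.    0.97 -0.    1.35]
[[200.0, 81.0], [214.0, 81.0], [385.0, 79.0], [399.0, 79.0], [222.0, 86.0], [364.0, 85.0]]
[[205.0, 82.0], [219.0, 81.0], [390.0, 80.0], [404.0, 79.0], [226.0, 86.0], [369.0, 85.0]]
```

View pics/w8.png

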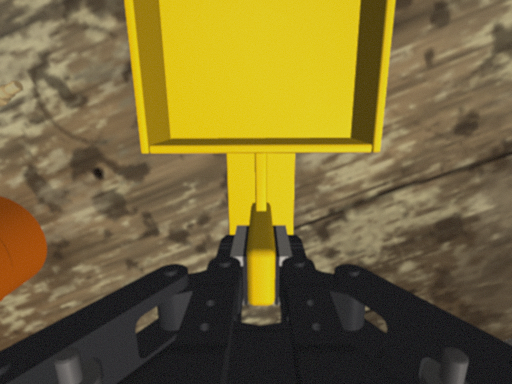

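View pics/w2c.png

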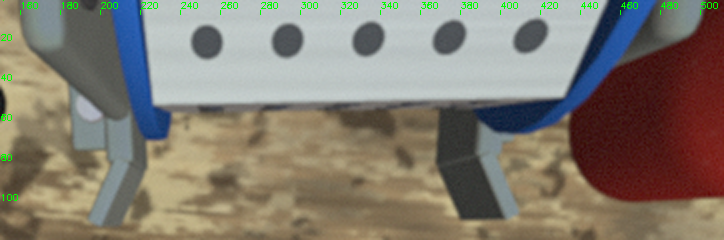

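{"method": "carry_out", "body": {
  "moves": [
    [0.1,-0.15,0,-0.02,-1],
    [0.2,-0.3,0,-0.05,-1],
    [0.3,-0.45,0,-0.08,-1],
    [0.4,-0.6,0,-0.11,-1],
    [0.45,-0.75,0,-0.14,-1],
    [0.5,-0.9,0,-0.17,-1],
    [0.5,-0.9,0,-0.2,-1],
    [0.5,-0.9,0,-0.2,-1]
  ]
}}

```text
clock: 10.2
eef_pos: [0.5821, -0.2712, 0.0571]
tool_rot: [1.0, -0.027, 0.002, -0.001]
ft_force: [3.6, 2.8, 5.5]
grip_width: 0.0115
```

```bash
python3 - <<'E'
from pl import *
from workcell import imaging
import pickle
plan([.6506,-.209,.057],.077)
m=imaging.camera_model('wrist');cv2.imwrite('pics/w9.png',imaging.camera('wrist')[:,:,::-1]);pickle.dump(m,open('w9.pkl','wb'))
E
```

```text
t 10.2 pos [ 0.5821 -0.2712  0.0571] yaw -0.0535 grip 0.0115 F [3.6 2.8 5.5] q [-0.44  0.66  0.12  1.03  0.    1.19]
shift [ 0.651 -0.658  0.005]
roll -0.083
```

View pics/w9.png

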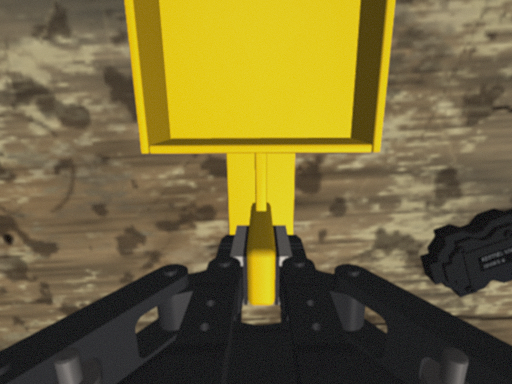

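{"method": "carry_out", "body": {
  "moves": [
    [0.05,-0.2,0,-0.02,-1],
    [0.12,-0.38,0,-0.04,-1],
    [0.25,-0.5,0,-0.06,-1],
    [0.4,-0.58,0,-0.083,-1],
    [0.52,-0.62,0,-0.083,-1],
    [0.6,-0.66,0,-0.083,-1],
    [0.65,-0.66,0,-0.083,-1],
    [0.65,-0.66,0,-0.083,-1]
  ]
}}

```text
clock: 11.05
eef_pos: [0.6472, -0.2103, 0.0571]
tool_rot: [0.999, 0.037, -0.001, -0.0]
ft_force: [-5.4, 0.9, 9.9]
grip_width: 0.0113
```

```bash
python3 - <<'E'
from pl import *
from workcell import imaging
import pickle
from fit import *
plan([.6506,-.209,.057],.077)
mw=imaging.camera_model('wrist');w=imaging.camera('wrist')[:,:,::-1].copy();cv2.imwrite('pics/w10.png',w);pickle.dump(mw,open('w10.pkl','wb'))
t=imaging.camera('top')[:,:,::-1].copy();cv2.imwrite('pics/t10.png',t)
p=np.load('fit.npy')[:4]; p[0]+=.003;p[1]+=.002
q=cr(np.r_[bot.get_obs()['eef_pos'][:2],.077],[0,.112,0])[0]; q=np.r_[q[:2],.077]
overlay(t,m,p,q,215,130,395,250,4,'pics/to10.png')
sc=imaging.camera('scene')[:,:,::-1].copy();overlay(sc,s,p,q,195,145,395,295,4,'pics/so10.png')
print(proj(mw,cr(p,[[-.062,-.05,.045],[.062,-.05,.045]])))
E
```

```text
cradle [ 0.6271  0.0555  0.0771 -0.3919] [-0.3 -0.  -0.4  0.  -0.7 -0.5  0.1 -0.3  0.3 -0.1  0.2 -0.3  0.4 -0.2
  0.4 -0.5]
tray top [ 0.5331 -0.2323 -0.3743] [-0.6 -0.1 -0.7 -0.7  0.5  0.1  0.8  0.7]
tray scene [ 0.5314 -0.2208 -0.3773] [-0.4 -1.9 -0.4  1.5  0.2  1.1  0.6 -0.4]
tray both [ 0.5337 -0.2295 -0.3757]
t 11.05 pos [ 0.6472 -0.2103  0.0571] yaw 0.0743 grip 0.0113 F [-5.4  0.9  9.9] q [-0.31  0.73  0.26  1.1  -0.    1.18]
shift [ 0.035 -0.01   0.001]
roll -0.002
[[  57.64140033 -427.88373973]
 [ 486.07023022 -432.54488959]]
```

View pics/w10.png

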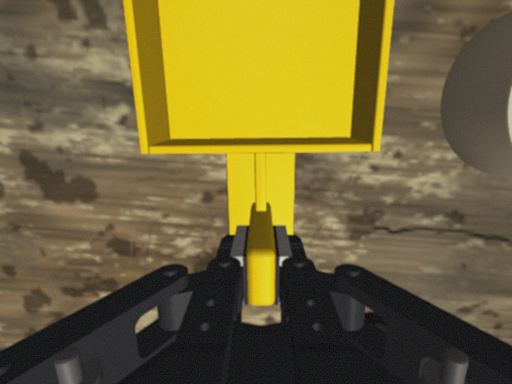

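View pics/to10.png

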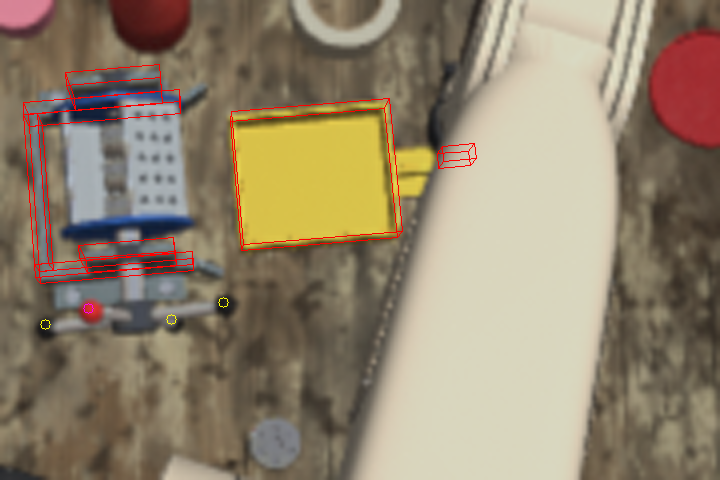

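View pics/so10.png

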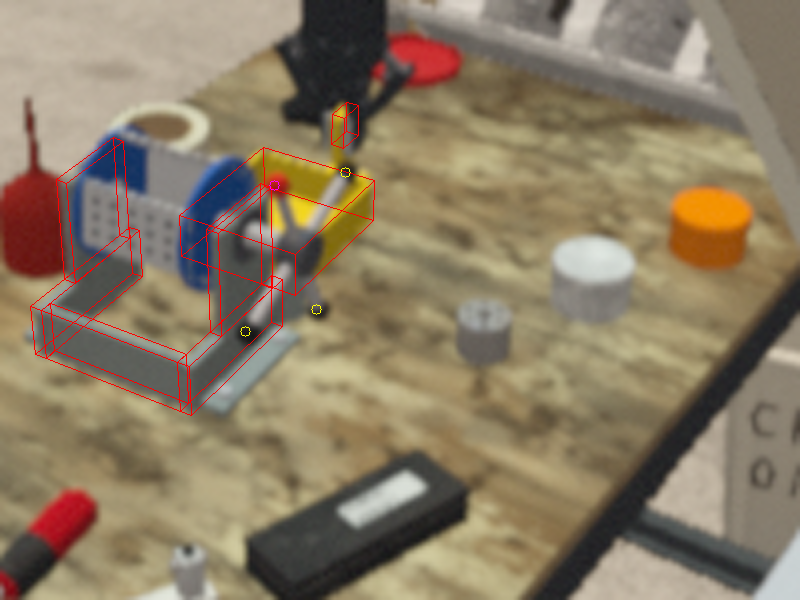

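{"method": "carry_out", "body": {
  "moves": [
    [0.01,-0.15,0,0,-1],
    [0.02,-0.3,0,0,-1],
    [0.02,-0.45,0,0,-1],
    [0.02,-0.6,0,0,-1],
    [0.02,-0.6,0,0,-1]
  ]
}}

```text
clock: 11.7
eef_pos: [0.6461, -0.1492, 0.057]
tool_rot: [0.999, 0.037, 0.001, -0.0]
ft_force: [-0.4, 1.4, 6.6]
grip_width: 0.0111
```

```bash
python3 - <<'E'
from pl import *
from workcell import imaging
import pickle
from fit import *
plan()
t=imaging.camera('top')[:,:,::-1].copy();cv2.imwrite('pics/t11.png',t)
crop(t,215,130,335,230,6,'pics/to11.png')
E
```

```text
cradle [ 0.6271  0.0555  0.0771 -0.3919] [-0.3 -0.  -0.4  0.  -0.7 -0.5  0.1 -0.3  0.3 -0.1  0.2 -0.3  0.4 -0.2
  0.4 -0.5]
tray top [ 0.5331 -0.2323 -0.3743] [-0.6 -0.1 -0.7 -0.7  0.5  0.1  0.8  0.7]
tray scene [ 0.5314 -0.2208 -0.3773] [-0.4 -1.9 -0.4  1.5  0.2  1.1  0.6 -0.4]
tray both [ 0.5337 -0.2295 -0.3757]
t 11.7 pos [ 0.6461 -0.1492  0.057 ] yaw 0.0749 grip 0.0111 F [-0.4  1.4  6.6] q [-0.23  0.7   0.19  1.07  0.    1.27]
```

View pics/to11.png

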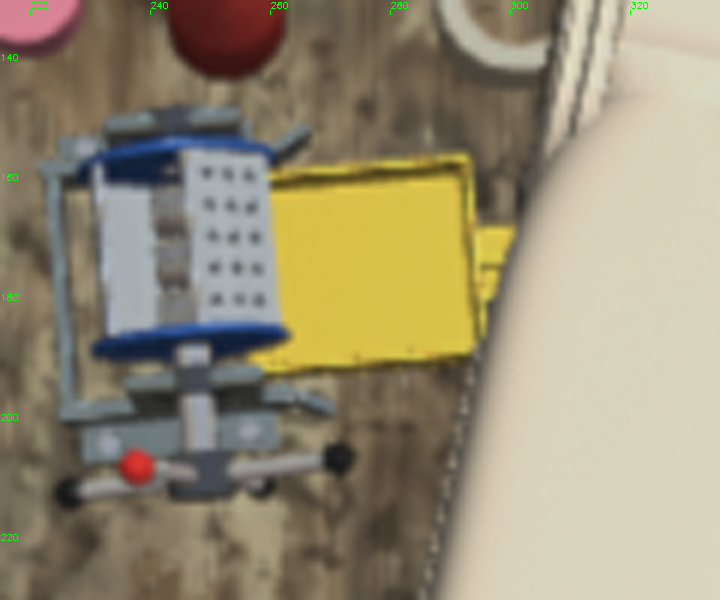

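{"method": "carry_out", "body": {
  "moves": [
    [0,-0.15,0,0,-1],
    [0,-0.3,0,0,-1],
    [0,-0.45,0,0,-1],
    [0,-0.6,0,0,-1],
    [0,-0.75,0,0,-1],
    [0,-0.85,0,0,-1],
    [0,-0.9,0,0,-1],
    [0,-0.9,0,0,-1]
  ]
}}

```text
clock: 12.55
eef_pos: [0.6395, -0.0609, 0.057]
tool_rot: [0.999, 0.037, 0.001, 0.001]
ft_force: [0.2, -1.1, 6.4]
grip_width: 0.0114
```

{"method": "carry_out", "body": {
  "moves": [
    [0,-0.04,0,0,-1],
    [0,-0.08,0,0,-1],
    [0,-0.12,0,0,-1],
    [0,-0.12,0,0,-1]
  ]
}}

```text
clock: 12.95
eef_pos: [0.6397, -0.0547, 0.0573]
tool_rot: [0.999, 0.035, 0.002, 0.006]
ft_force: [3.3, -15.5, 3.6]
grip_width: 0.0115
```

```bash
python3 - <<'E'
from pl import *
from workcell import imaging
plan()
t=imaging.camera('top')[:,:,::-1].copy();crop(t,215,130,335,230,6,'pics/to12.png')
t=imaging.camera('scene')[:,:,::-1].copy();crop(t,195,145,325,255,6,'pics/so12.png')
E
```

```text
t 12.95 pos [ 0.6397 -0.0547  0.0573] yaw 0.0702 grip 0.0115 F [  3.3 -15.5   3.6] q [-0.08  0.66  0.11  1.03 -0.01  1.42]
```

View pics/to12.png

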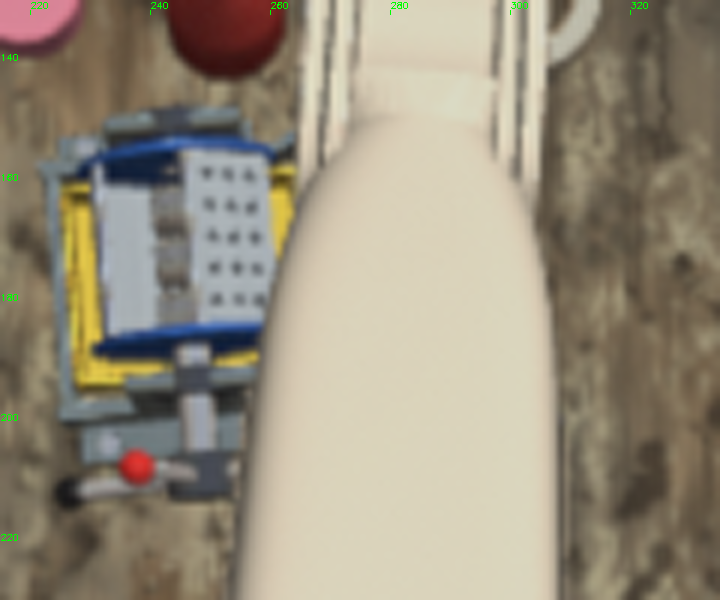

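View pics/so12.png

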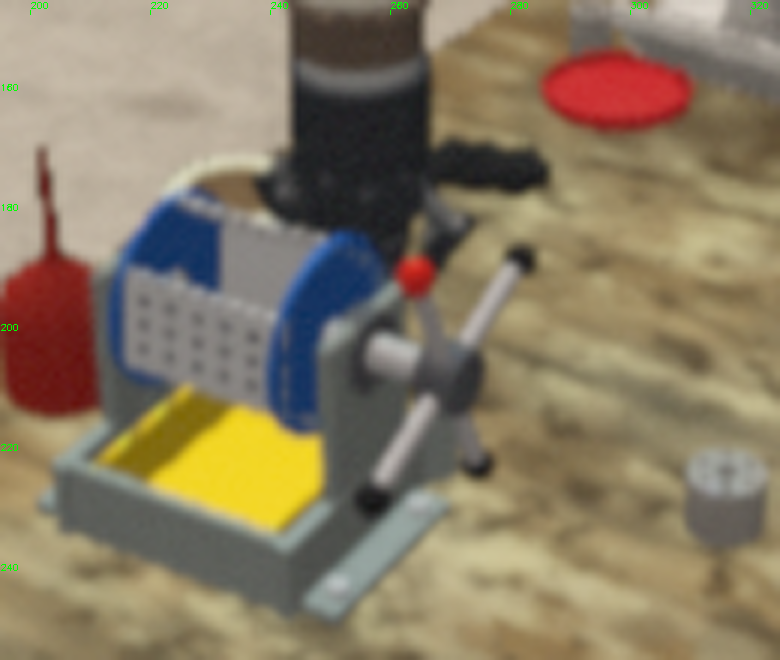

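{"method": "carry_out", "body": {
  "moves": [
    [0,0.08,0,0,-1],
    [0,0.1,0,0,-0.5],
    [0,0.1,0,0,0],
    [0,0.1,0,0,0],
    [0,0.1,0,0,0],
    [0,0.1,-0.2,0,0],
    [0,0.1,-0.6,0,0],
    [0,0.1,-1,0,0],
    [0,0.1,-1,0,0]
  ]
}}

```text
clock: 13.95
eef_pos: [0.6427, -0.059, 0.1633]
tool_rot: [0.999, 0.037, 0.006, 0.001]
ft_force: [0.2, -0.4, 0.1]
grip_width: 0.0425
```

{"method": "carry_out", "body": {
  "moves": [
    [0,0,-0.5,0,-1],
    [0,0,-0.95,0,-1],
    [-0.4,0,-0.95,0,-1],
    [-0.8,0,-0.95,0,-1],
    [-1,0,-0.95,0,-1],
    [-1,0,-0.95,0,-1]
  ]
}}

```text
clock: 14.55
eef_pos: [0.5365, -0.0663, 0.2513]
tool_rot: [0.999, 0.037, -0.001, -0.0]
ft_force: [0.9, -0.2, -0.1]
grip_width: -0.0002
```

```bash
cat > hd.py <<'E'
from pl import *
C=np.array([.6305,.0555]);a=.077;ex=np.array([np.cos(a),np.sin(a)]);ey=np.array([-np.sin(a),np.cos(a)])
H=C-.115*ex
def tgt(y,ztip): q=H+ey*y; return [q[0],q[1],.115+ztip+.025]
E
python3 - <<'E'
from hd import *
from workcell import imaging
plan(tgt(-.004,.10),.077)
t=imaging.camera('top')[:,:,::-1].copy();crop(t,215,130,335,230,6,'pics/to13.png')
t=imaging.camera('scene')[:,:,::-1].copy();crop(t,195,145,325,255,6,'pics/so13.png')
E
```

```text
t 14.55 pos [ 0.5365 -0.0663  0.2513] yaw 0.0734 grip -0.0002 F [ 0.9 -0.2 -0.1] q [-0.12  0.32  0.11  1.35 -0.    1.37]
shift [-0.123 -1.102  0.114]
roll -0.002
```

View pics/to13.png

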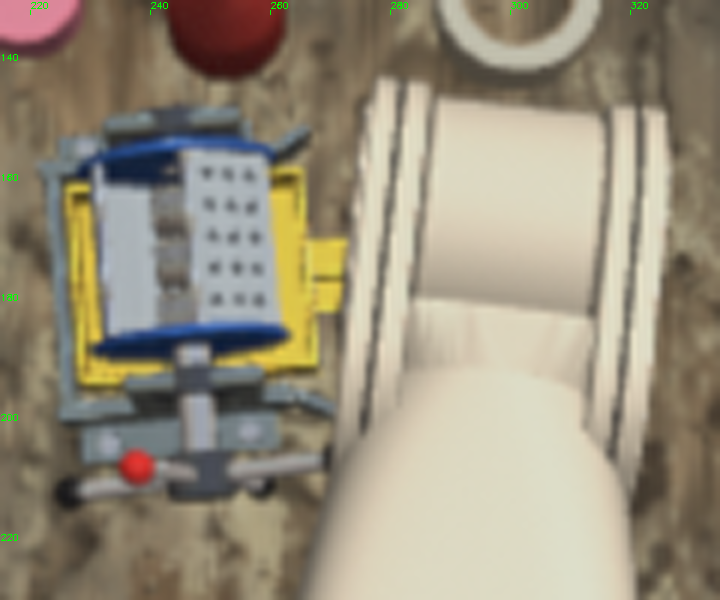

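View pics/so13.png

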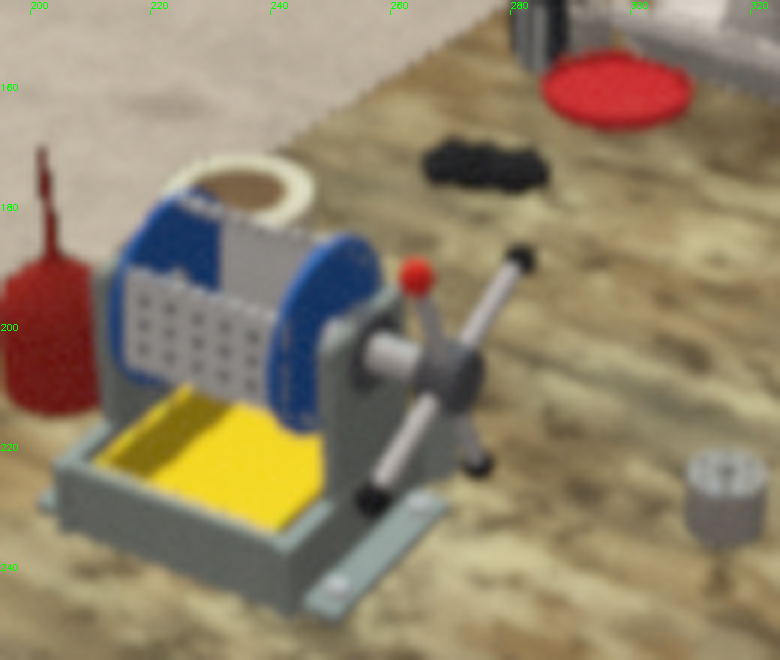

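{"method": "carry_out", "body": {
  "moves": [
    [-0.06,-0.5,0,0,-1],
    [-0.12,-1,0,0,-1],
    [-0.12,-1,0,0,-1],
    [-0.12,-1,0,0,-1]
  ]
}}

```text
clock: 15.05
eef_pos: [0.5208, 0.0339, 0.2509]
tool_rot: [0.999, 0.039, 0.0, 0.0]
ft_force: [0.2, -0.7, -0.2]
grip_width: 0.0002
```

```bash
python3 - <<'E'
from hd import *
from workcell import imaging
from fit import cr,arm
plan(tgt(-.004,.056),.077)
mw=imaging.camera_model('wrist');w=imaging.camera('wrist')[:,:,::-1].copy()
p=np.r_[C,a]
for k in range(4): 
    uv=proj(mw,cr(p,arm(-.39,k)))[0]; print(uv.round(0)); cv2.circle(w,tuple(uv.astype(int)),6,(0,255,0),1)
o=bot.get_obs()
uv=proj(mw,o['eef_pos']-[0,0,.025])[0];print('tip',uv);cv2.circle(w,tuple(uv.astype(int)),4,(255,0,255),1)
cv2.imwrite('pics/w14.png',w)
E
```

```text
cradle [ 0.6271  0.0555  0.0771 -0.3919] [-0.3 -0.  -0.4  0.  -0.7 -0.5  0.1 -0.3  0.3 -0.1  0.2 -0.3  0.4 -0.2
  0.4 -0.5]
tray top [ 0.5331 -0.2323 -0.3743] [-0.6 -0.1 -0.7 -0.7  0.5  0.1  0.8  0.7]
tray scene [ 0.5314 -0.2208 -0.3773] [-0.4 -1.9 -0.4  1.5  0.2  1.1  0.6 -0.4]
tray both [ 0.5337 -0.2295 -0.3757]
t 15.05 pos [0.5208 0.0339 0.2509] yaw 0.0773 grip 0.0002 F [ 0.2 -0.7 -0.2] q [ 0.07  0.29  0.05  1.34 -0.    1.56]
shift [-0.04  -0.091  0.549]
roll 0.0
[255. 153.]
[256. 262.]
[257. 187.]
[257.  93.]
tip [260.86610824 245.17571839]
```

View pics/w14.png

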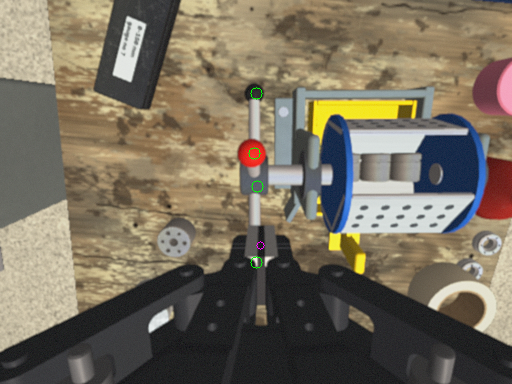

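{"method": "carry_out", "body": {
  "moves": [
    [-0.06,-0.09,0.1,0,-1],
    [-0.06,-0.09,0.3,0,-1],
    [-0.06,-0.09,0.5,0,-1],
    [-0.06,-0.09,0.55,0,-1],
    [-0.06,-0.09,0.55,0,-1],
    [-0.06,-0.09,0.55,0,-1]
  ]
}}

```text
clock: 15.7
eef_pos: [0.514, 0.0403, 0.197]
tool_rot: [0.999, 0.036, 0.001, 0.0]
ft_force: [0.8, 0.1, 0.2]
grip_width: -0.0001
```

```bash
python3 - <<'E' | grep -v -e tray -e cradle
from hd import *
plan(tgt(-.004,.056),.077)
o=bot.get_obs(); d=o['eef_pos'][:2]-H; y0=d@ey; z0=o['eef_pos'][2]-.14
print('y,z,x',y0,z0,d@ex)
for phi in np.arange(.4,1.45,.075):
    r=.058+.004*(phi-.4); y=r*np.sin(phi)-.005*np.cos(phi)-.011; z=r*np.cos(phi)+.005*np.sin(phi)
    print(round(phi,3),round(-(y-y0)/.1,3),round(-(z-z0)/.1,3))
E
```

```text
t 15.7 pos [0.514  0.0403 0.197 ] yaw 0.0726 grip -0.0001 F [0.8 0.1 0.2] q [ 0.08  0.3  -0.07  1.2  -0.    1.58]
shift [ 0.023 -0.022  0.01 ]
roll -0.003
y,z,x -0.006217169180873425 0.05696520867875682 -0.002299879159269326
0.4 -0.132 0.016
0.475 -0.174 0.028
0.55 -0.216 0.044
0.625 -0.256 0.063
0.7 -0.295 0.085
0.775 -0.333 0.11
0.85 -0.368 0.137
0.925 -0.402 0.168
1.0 -0.433 0.201
1.075 -0.462 0.237
1.15 -0.489 0.275
1.225 -0.512 0.315
1.3 -0.532 0.357
1.375 -0.55 0.4
```

{"method": "carry_out", "body": {
  "moves": [
    [0.01,-0.07,0.01,0,-1],
    [0.01,-0.13,0.02,0,-1],
    [0.01,-0.17,0.03,0,-1],
    [0.01,-0.22,0.045,0,-1],
    [0.01,-0.26,0.065,0,-1],
    [0.01,-0.3,0.085,0,-1],
    [0.01,-0.33,0.11,0,-1],
    [0.01,-0.37,0.14,0,-1],
    [0.01,-0.4,0.17,0,-1],
    [0.01,-0.43,0.2,0,-1],
    [0.01,-0.46,0.24,0,-1],
    [0.01,-0.49,0.275,0,-1],
    [0.01,-0.51,0.315,0,-1],
    [0.01,-0.53,0.355,0,-1],
    [0.01,-0.55,0.4,0,-1],
    [0.01,-0.55,0.4,0,-1]
  ]
}}

```text
clock: 17.3
eef_pos: [0.5098, 0.0965, 0.1555]
tool_rot: [0.999, 0.037, -0.0, -0.001]
ft_force: [-0.2, -0.4, 0.7]
grip_width: -0.0002
```

```bash
python3 - <<'E' | grep -v -e tray -e cradle
from hd import *
from workcell import imaging
plan(tgt(-.004,.056),.077)
t=imaging.camera('wrist')[:,:,::-1].copy();cv2.imwrite('pics/w15.png',t)
t=imaging.camera('scene')[:,:,::-1].copy();crop(t,195,145,325,255,6,'pics/so15.png')
E
```

```text
t 17.3 pos [0.5098 0.0965 0.1555] yaw 0.0743 grip -0.0002 F [-0.2 -0.4  0.7] q [ 0.19  0.34 -0.12  1.1   0.    1.68]
shift [ 0.023  0.541 -0.405]
roll -0.002
```

View pics/w15.png

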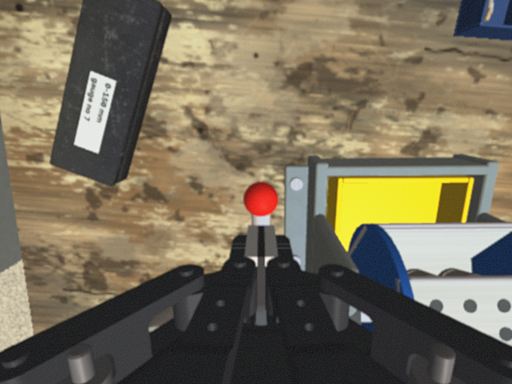

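View pics/so15.png

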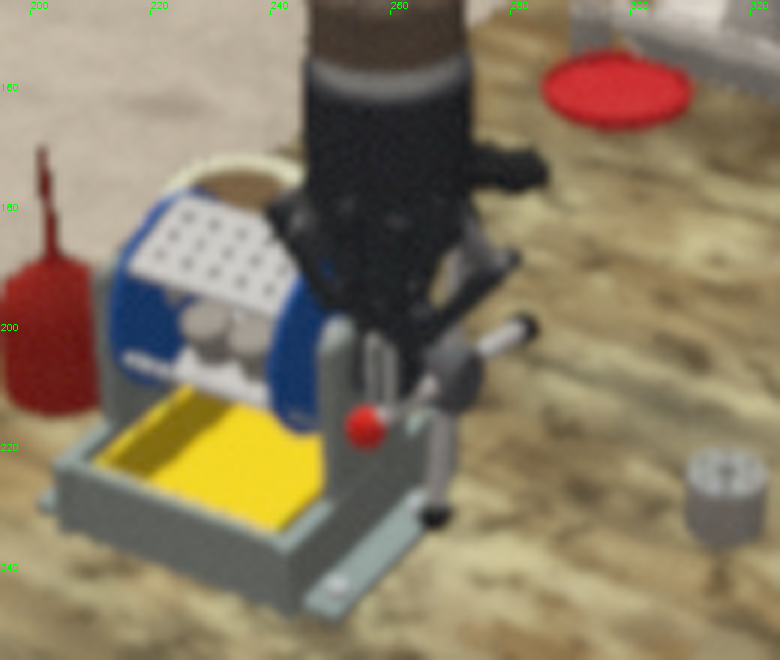

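{"method": "carry_out", "body": {
  "moves": [
    [0,0,-0.3,0,-1],
    [0,0,-0.7,0,-1],
    [0,0,-0.95,0,-1],
    [0,0.3,-0.95,0,-1],
    [0,0.7,-0.95,0,-1],
    [0,0.98,-0.95,0,-1],
    [0,0.98,-0.9,0,-1],
    [0,0.98,-0.65,0,-1],
    [0,0.98,-0.45,0,-1],
    [0,0.98,-0.4,0,-1],
    [0,0.98,-0.4,0,-1]
  ]
}}

```text
clock: 18.5
eef_pos: [0.5165, -0.0011, 0.1953]
tool_rot: [0.999, 0.037, -0.001, -0.0]
ft_force: [0.2, 0.7, 0.1]
grip_width: -0.0001
```

```bash
python3 - <<'E' | grep -v -e tray -e cradle
from hd import *
from workcell import imaging
plan()
o=bot.get_obs(); d=o['eef_pos'][:2]-H; y0=d@ey; z0=o['eef_pos'][2]-.14
print('y,z,x',y0,z0,d@ex)
t=imaging.camera('wrist')[:,:,::-1].copy();cv2.imwrite('pics/w16.png',t)
t=imaging.camera('scene')[:,:,::-1].copy();crop(t,195,145,325,255,6,'pics/so16.png')
for phi in np.arange(-.3,1.56,.1):
    r=.058+.004*max(0,phi-.4); y=r*np.sin(phi)-.005*np.cos(phi)-.011; z=r*np.cos(phi)+.005*np.sin(phi)
    print(round(phi,3),round(-(y-y0)/.1,3),round(-(z-z0)/.1,3))
E
```

```text
t 18.5 pos [ 0.5165 -0.0011  0.1953] yaw 0.0746 grip -0.0001 F [0.2 0.7 0.1] q [-0.    0.31 -0.06  1.2   0.    1.49]
y,z,x -0.04767339590962866 0.05531715669298401 -0.003005610106299118
-0.3 -0.148 0.014
-0.2 -0.203 -0.005
-0.1 -0.259 -0.019
0.0 -0.317 -0.027
0.1 -0.375 -0.029
0.2 -0.433 -0.025
0.3 -0.49 -0.016
0.4 -0.547 -0.001
0.5 -0.603 0.017
0.6 -0.657 0.04
0.7 -0.71 0.068
0.8 -0.759 0.102
0.9 -0.806 0.141
1.0 -0.848 0.185
1.1 -0.886 0.233
1.2 -0.919 0.285
1.3 -0.947 0.34
1.4 -0.969 0.399
1.5 -0.986 0.459
```

View pics/w16.png

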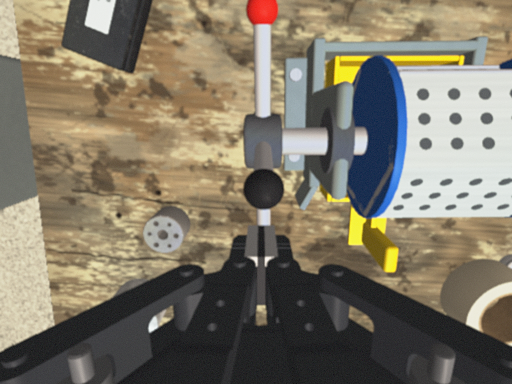

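View pics/so16.png

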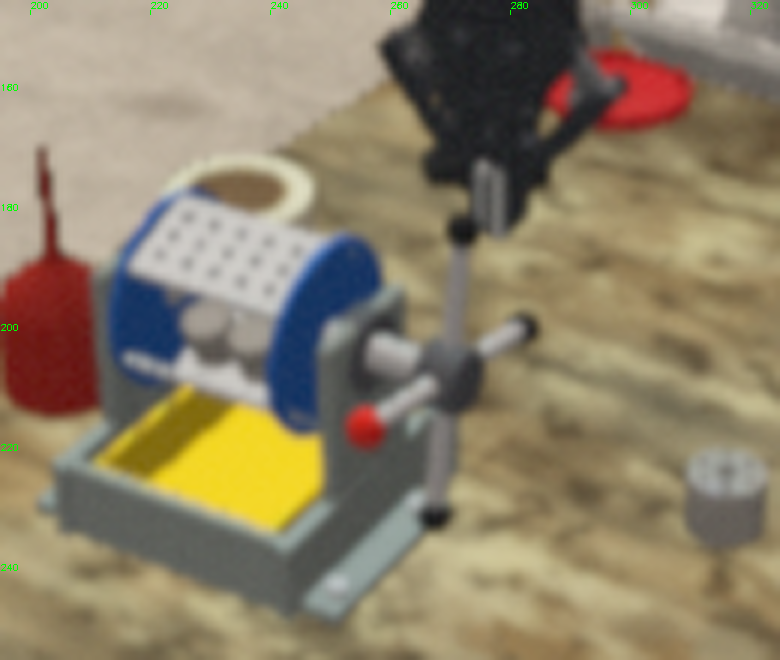

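{"method": "carry_out", "body": {
  "moves": [
    [0,-0.08,0,0,-1],
    [0,-0.15,0,0,-1],
    [0,-0.2,0,0,-1],
    [0,-0.26,-0.01,0,-1],
    [0,-0.32,-0.02,0,-1],
    [0,-0.38,-0.02,0,-1],
    [0,-0.43,-0.02,0,-1],
    [0,-0.49,-0.015,0,-1],
    [0,-0.55,0,0,-1],
    [0,-0.6,0.02,0,-1],
    [0,-0.66,0.04,0,-1],
    [0,-0.71,0.07,0,-1],
    [0,-0.76,0.1,0,-1],
    [0,-0.81,0.14,0,-1],
    [0,-0.85,0.185,0,-1],
    [0,-0.89,0.235,0,-1],
    [0,-0.92,0.285,0,-1],
    [0,-0.95,0.34,0,-1],
    [0,-0.97,0.4,0,-1],
    [0,-0.99,0.44,0,-1]
  ]
}}

```text
clock: 20.6
eef_pos: [0.51, 0.0973, 0.1517]
tool_rot: [0.999, 0.037, -0.0, -0.0]
ft_force: [0.7, -2.5, 2.8]
grip_width: 0.0002
```

```bash
python3 - <<'E' | grep -v -e tray -e cradle
from hd import *
from workcell import imaging
plan()
o=bot.get_obs(); d=o['eef_pos'][:2]-H; y0=d@ey; z0=o['eef_pos'][2]-.14
print('y,z,x',y0,z0,d@ex)
t=imaging.camera('wrist')[:,:,::-1].copy();cv2.imwrite('pics/w17.png',t)
t=imaging.camera('scene')[:,:,::-1].copy();crop(t,195,145,325,255,6,'pics/so17.png')
E
```

```text
t 20.6 pos [0.51   0.0973 0.1517] yaw 0.0741 grip 0.0002 F [ 0.7 -2.5  2.8] q [ 0.19  0.35 -0.13  1.09  0.    1.68]
y,z,x 0.05097582575736947 0.01174018326615961 -0.0019694363481874083
```

View pics/w17.png

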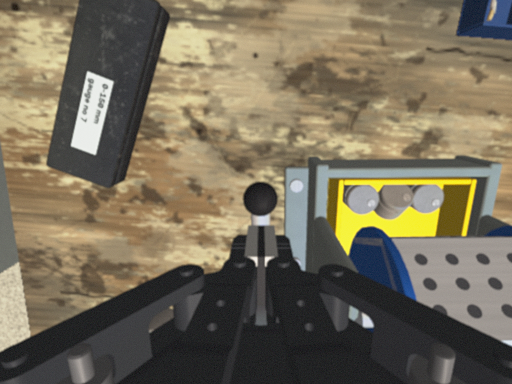

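View pics/so17.png

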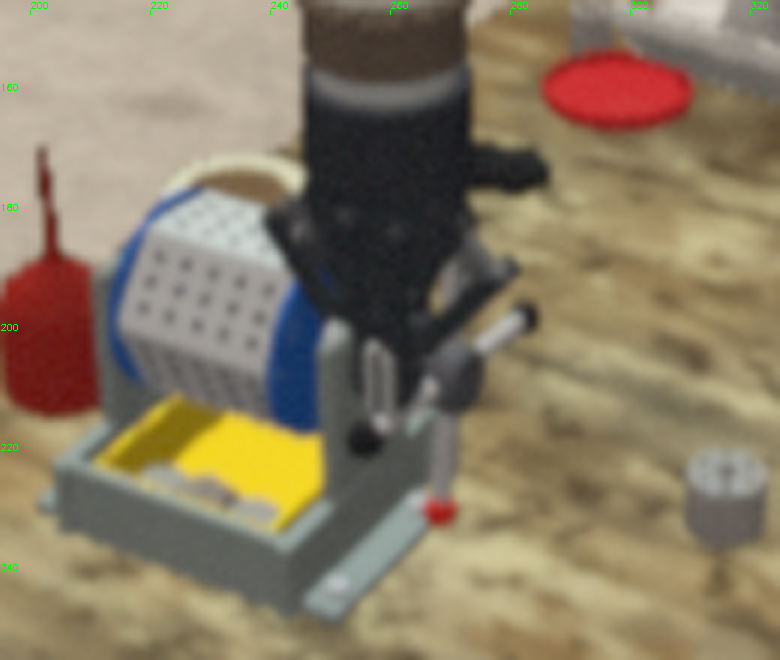

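{"method": "carry_out", "body": {
  "moves": [
    [0,0,-0.1,0,-1],
    [0,0,-0.4,0,-1],
    [0,0,-0.8,0,-1],
    [0,0,-1,0,-1],
    [-0.4,0,-1,0,-1],
    [-0.9,0,-1,0,-1],
    [-1,0,-1,0,-1],
    [-1,0,-1,0,-1]
  ]
}}

```text
clock: 21.5
eef_pos: [0.409, 0.0897, 0.2533]
tool_rot: [0.999, 0.037, 0.001, -0.001]
ft_force: [0.4, -0.1, 0.9]
grip_width: -0.0
```

```bash
python3 - <<'E' | grep -v -e tray -e cradle
from hd import *
from workcell import imaging
plan()
t=imaging.camera('wrist')[:,:,::-1].copy();cv2.imwrite('pics/w18.png',t)
S=imaging.camera('scene')[:,:,::-1].copy();crop(S,195,145,325,255,6,'pics/so18.png')
t=imaging.camera('top')[:,:,::-1].copy();crop(t,215,130,335,230,6,'pics/to18.png')
E
```

```text
t 21.5 pos [0.409  0.0897 0.2533] yaw 0.0745 grip -0.0 F [ 0.4 -0.1  0.9] q [ 0.22  0.08 -0.2   1.29  0.    1.71]
```

View pics/w18.png

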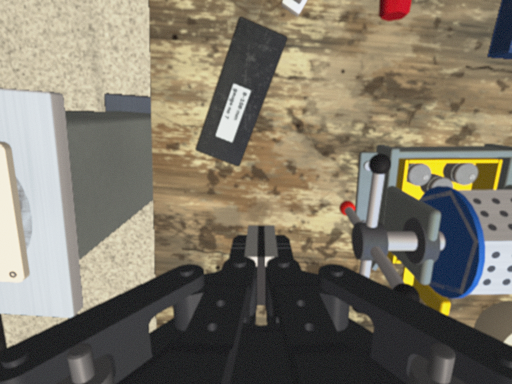

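View pics/so18.png

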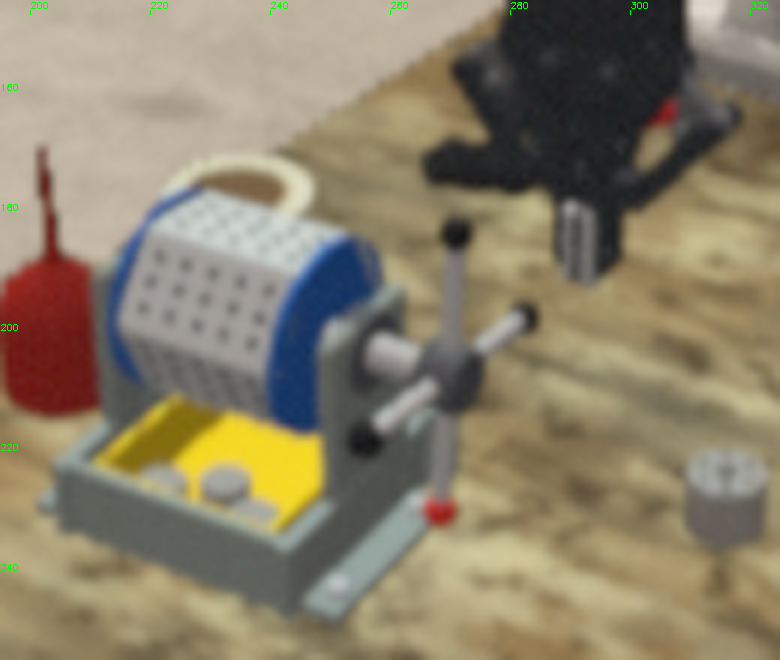

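View pics/to18.png

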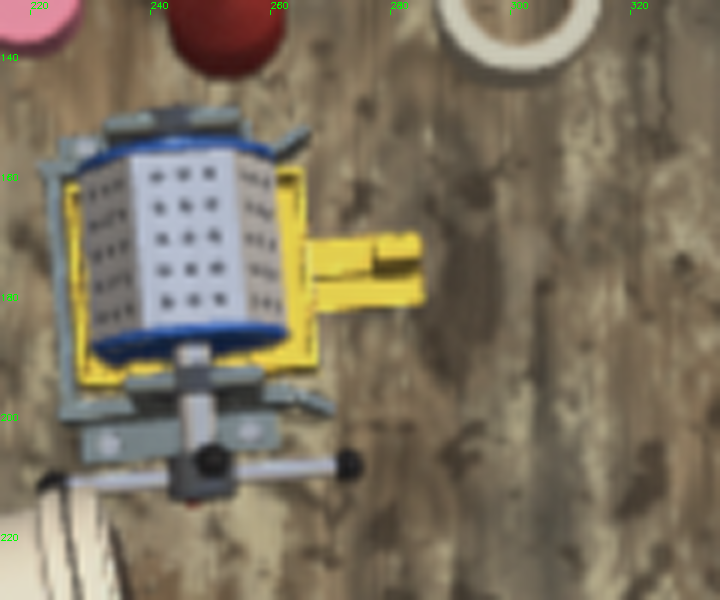

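```bash
python3 - <<'E' | grep -v -e tray -e "^cradle"
from fit import *
S2={0:(268.3,230.2),1:(256,218.3),2:(270.8,184),3:(283,198)}
T2={2:(250.3,206.8),3:(272.8,207.3)}
p=np.load('fit.npy')[:4]
def r(v):
    q=[v[0],v[1],p[2]]
    return np.concatenate([proj(s,cr(q,arm(v[2],k)))[0]-np.array(u)-.0 for k,u in S2.items()]+[proj(m,cr(q,arm(v[2],k)))[0]-np.array(u) for k,u in T2.items()])
g=least_squares(r,[p[0],p[1],-3.0]); print('barrel',g.x,g.fun.round(1))
E
```

```text
0.4 -0.5]
barrel [ 0.62641732  0.05650516 -3.03084853] [ 0.2 -0.4 -0.  -0.5  0.6 -0.4 -0.3 -0.3 -0.6 -0.1 -0.5  0.2]
```

{"method": "carry_out", "body": {
  "moves": [
    [0,0,0,0,-1],
    [0,0,0,0,-1],
    [0,0,0,0,-1],
    [0,0,0,0,-1],
    [0,0,0,0,-1]
  ]
}}

```text
clock: 22.15
eef_pos: [0.4104, 0.0894, 0.2522]
tool_rot: [0.999, 0.037, -0.0, 0.0]
ft_force: [-0.1, -0.9, -0.5]
grip_width: 0.0002
```

```bash
python3 - <<'E'
from workcell import imaging
from h import *
w=imaging.camera('wrist')[:,:,::-1].copy();a=cv2.resize(w[130:330,340:512],None,fx=2.5,fy=2.5,interpolation=2)
S=imaging.camera('scene')[:,:,::-1].copy();b=cv2.resize(S[145:345,185:395],None,fx=1.8,fy=1.8,interpolation=2)
c=np.zeros((500,810,3),np.uint8);c[:a.shape[0],:a.shape[1]]=a;c[:b.shape[0],432:432+378]=b[:, :378]
cv2.imwrite('pics/fin.png',cv2.resize(c,(800,494)))
E
```

```text
(no output)
```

View pics/fin.png

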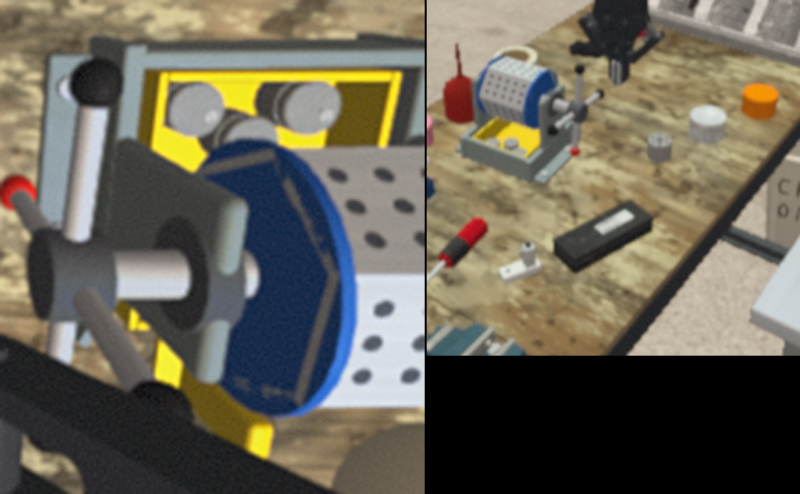

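```bash
python3 -c "
from workcell import order
print(order.job_done())"
```

```text
the job is handed in; nothing more can be done
None
```

The job is done and handed in at about 22 s of the 72 s allowed. The hand-in reported no verdict, so this rests on my own camera checks.

I lifted the tin out of the mouth and stood it on the bench at about (0.38, -0.165). Then I slid the yellow tray in by its lug until it met the stop, with about 15 N of contact force. Last, I turned the barrel in two pushes of the star handle, moving the top away from the mouth.

- **Barrel:** the fitted angle is -3.03 rad, about 0.11 rad from straight down. The limit is 0.3 rad. I stopped there because going closer would have brought the gripper body near the upper ball.
- **Pistons:** all three are in the tray and showed no visible movement in the last pictures. The middle one shifted after the drop before settling. I did not measure the pistons' heights.
- **Tray:** it looks home and straight in the top view.
- **Tin, rotor, holder and gauge case:** the first three are upright on the bench, and the gauge case looks undisturbed.
- **Robot:** clear of everything, with forces near zero.

One disagreement came up. The top camera read x about 3–4 mm lower than the wrist camera, so I worked from the wrist camera and the arm's own position.

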